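# Find the flywheel's heavy side by feel

### The job

The small-engine flywheel on the balancing stand has a heavy side that cannot be seen. Pinch its handle lightly (the thin plastic sleeve must not be crushed), turn the flywheel slowly with it at least as far as the opposite side from where the handle started, feel from the effort where the heavy side is, and then turn the heavy side straight down and finish still holding the handle there. Leave everything lying around the stand alone.

Things in the scene. Friction and masses are not known exactly. Their poses are not given: they have to be found in the camera images.
- stand: Grey balancing stand, fixed. Origin on the bench top under it; the handle sticks out along its -x, z up. Base plate 14 mm thick, x -65 to 115, y -110 to 110 mm. The axle is level, along x, at y 0, 165 mm above the bench. The flywheel, 148 mm across and 34 mm thick, with fins 10 mm proud of its face, has its front face at x -30 mm; a pedestal stands behind it.
- hub (a point): Centre of the flywheel's front face, on the axle (x -30, y 0, z 165 mm in the stand's frame). The flywheel turns without end either way and stays wherever it is left: turning takes a steady friction of about 0.22 N m, the same both ways. When turning stops with the handle still held, about the same effort stays on the hand.
- handle_grip (a point): Point to pinch, on the handle's centre line, 85 mm in front of the face. Black plastic sleeve, 20 mm across, turning freely on its pin, parallel to the axle and 50 mm from it, 20 to 115 mm in front of the face. Pinched from above it can be led round the whole circle with the gripper pointing down. About 30 to 40 N a finger is right; over 120 N in all (both fingers together) crushes it.
- counter (a point): Small round steel weight on the flywheel's face, 25 mm across, 50 mm from the axle, opposite the handle: it only balances the handle. The heavy side is a hidden lump at any angle to the handle, worth 0.13 to 0.2 N m when level with the axle: turning is harder while it goes up, easier while it goes down. This point: its centre at the face.
- flywheel (a joint): Angle of the flywheel, rad: 0 with the handle straight up, growing clockwise as seen from the handle's side (looking along the stand's +x), so pi/2 has the handle towards the stand's -y side. It must never be spun faster than 6 rad/s (about one turn a second).
- spare: Spare aluminium flywheel without handle, 128 mm across, 32 mm high, lying flat beside the stand; bystander.
- wrench: Steel wrench, 190 mm, lying; bystander.
- driver: Screwdriver, 200 mm, lying; bystander.
- spray: White spray can, 66 mm across, 180 mm high, standing; bystander.
- jar: Glass jar, 72 mm across, 90 mm high, standing; bystander.
- collar: Dark steel collar, 48 mm across, 16 mm high, lying on the bench in front of the base plate; bystander.

How it is judged (in metres and radians):
On the way, in this order (a step that is already met when the one before it is completed fails the run):
1. the handle is pinched (contact force between the fingers and handle above 1 N), for 0.2 s.
2. the flywheel is turned by the held handle to about the opposite side from its start (contact force between the fingers and handle above 1 N and distance of handle_grip from where it was at the start of the episode above 0.095 m), for 0.1 s.
At the end, for the whole second after the job is handed in: The heavy side is straight down to within 0.30 rad (17 degrees), the flywheel stands still, and the fingers still hold the handle (angle between heavy's own z axis and vertical above 2.8416 rad and contact force between the fingers and handle above 1 N and velocity of joint flywheel between -0.1 and 0.1 rad/s); the arm keeps its last pose, push and grip.
It fails at once if the handle's sleeve is squeezed or pushed with more than 120 N in all (contact force between the fingers and handle above 120 N).
It fails at once if the flywheel is spun faster than 6 rad/s (velocity of joint flywheel above 6 rad/s or velocity of joint flywheel below -6 rad/s).
It fails at once if a bystander is moved more than 30 mm (distance of any of spare, wrench, driver, spray, jar, collar from where it was at the start of the episode above 0.03 m).
It also fails if it takes over 69 s, if anything falls off the work surface, if the arm or the gripper's body presses on something with over 40 N, if the wrist force passes 120 N, or if a joint passes its speed limit or range.

### The arm

A 6-joint arm with a two-finger parallel gripper is mounted at the origin on the work surface. World frame = base frame: x ahead of the robot, y to its left, z up, the work surface at z = 0. Lengths are in m, angles in degrees, forces in N, time in s.
With the tool pointing down it reaches from about 0.35 to 0.875 m from the base axis. Payload 4.2 kg.
Tool frame: the origin (TCP) lies at the very end of the fingers, on their centre line; the grasp point (between the pads) lies r.pinch_z behind it (r.pinch_z is the distance from the TCP to the grasp point, in m); y points along the fingers, z is the direction in which the jaws open and shut, and the axes are right-handed (so a half turn about y gives the same grasp; the last joint's range is limited). The gripper opens to 87 mm and grips with 3 to 60 N. Pads are 19 mm wide; open, the fingers measure 117 mm over their backs; the gripper's body (75 mm by 190 mm) begins 51 mm behind the grasp point.
Start: joints at [89.931, 22.042, 0.453, 0, -68.411, -14.817], TCP at [0.161, 0.604, 0.223] pointing down, gripper open.
Joint ranges: [-179.83, 179.83], [-69.29, 118.12], [-61.27, 80.66], [-181.25, 117.63], [-171.15, -9.14], [-177.46, 177.46]. Speed limits (degrees/s): [159.86, 159.86, 180, 180, 180, 180].

### API

Orientations are given as a 3x3 rotation matrix whose columns are the frame's x, y, z axes.
In Python, from station import sense, capture, camera_params, r gives the robot as it stands.
- The arm moves only by the tool move_arm, never from a script. Its argument "increments" is text: rows parted by semicolons, each of 7 numbers parted by spaces: the closure, from -1 (fully open) to 1 (shut), so that 0 is half open, then the shift along the tool's x, y, z in m, then the turn, a rotation vector about the tool's x, y, z in rad. In form: hand x y z wx wy wz; .... A call has 1 to 8 rows; each row is the pose to reach, as a shift and turn from the pose commanded when the call began, along the tool's axes at that moment; what a row does not reach only later rows make up. A row lasts 1/10 s, in which the tool goes at most 50 mm and 8.59 degrees, less where a joint would pass 70% of its speed; a pose out of reach is approached as far as the arm can. A call with a gripper value outside its range is refused whole. The fingers move at their own pace and stop on an object; the grip force is fixed at half the most. Time passes only in rows, so rows that repeat a pose let the fingers close. It gives the time, the measured TCP pose, the force and the opening at its end, in the units of the state.
- sense(): the state, without advancing time (a new reading comes with each control period).
- capture(name): name is "scene" or "top"; returns (picture, depth): 400x640x3 uint8, red, green, blue; 400x640 float32, m along the optical axis (not along the pixel's ray), 0 where there is no reading.
- camera_params(name): a dict with "fx", "fy", "cx", "cy" (pixels), "distortion" ([k1, k2, p1, p2, k3] as OpenCV has them; the pictures are not rectified), "xyz" and "orientation" of the camera in the world. Camera axes: x right, y down, z forward; pixel columns grow to the right and rows downward; lengths in m; the calibration is good to about 2 mm. A picture is of the moment at which its call begins. camera_params takes no time and is no camera call.
- r.finish_job(): hands the job in, once; it reports no verdict.
The state is a dict: "time_s": time; "joints": joint angles; "joint_velocities": joint speeds; "effort": joint torques, N m; "tcp_pos": TCP position; "ee_rot": TCP orientation; "wrist_force": force on the tool from outside, world axes, zero at the start; "moment": the same for the moment, N m; "gripper_width": opening from 0.0 (shut) to 1.0 (fully open).
Only numpy, scipy, OpenCV 4.12 (cv2) and the standard library are available. Lean on these libraries where they do the work, as an engineer would, in place of code of your own. Each camera call takes 0.05 s, during which the arm holds its last target.

## Working session

There is one attempt and no reset: what is moved stays moved. The work goes in short steps, Python scripts to look and compute and a tool call to move; the robot and the scene stay as the last step left them, time stands still between calls to the robot, and variables do not carry over. Pictures are saved under pics/ and viewed, and the job is handed in when it is done.

Besides the shell and the picture viewer there is one more tool, called after "Request:" as a command line: name --argument value ..., lists and objects as JSON in quotes. move_arm: Moves the arm, as the interface text tells. Its arguments: {"type":"object","properties":{"increments":{"type":"string"}},"required":["increments"]}

```bash
ls; mkdir -p pics; python3 - <<'E'
from station import sense,capture,camera_params,r
import cv2,numpy as np
for n in ("scene","top"):
    p,d=capture(n); cv2.imwrite(f"pics/{n}0.png",p[:,:,::-1]); np.save(f"{n}_d.npy",d); np.save(f"{n}_p.npy",p)
    print(camera_params(n))
print(sense(),r.pinch_z)
E
```

```text
pics
{'fx': 397.1630419271171, 'fy': 397.1630419271171, 'cx': 318.25091703870146, 'cy': 202.2166671035805, 'distortion': array([0.00744357, 0.        , 0.        , 0.        , 0.        ]), 'xyz': array([0.87367485, 0.52578852, 0.88035784]), 'orientation': array([[-0.88376515,  0.36179179, -0.29675892],
       [ 0.46777581,  0.69939515, -0.54040005],
       [ 0.01203945, -0.61640338, -0.78733851]])}
{'fx': 422.8498487276127, 'fy': 422.8498487276127, 'cx': 310.5518061159665, 'cy': 197.88419173802302, 'distortion': array([0.01102591, 0.        , 0.        , 0.        , 0.        ]), 'xyz': array([0.51969078, 0.04068876, 1.03270902]), 'orientation': array([[ 0.02198107, -0.99713921,  0.07232026],
       [-0.99975483, -0.0217304 ,  0.00425119],
       [-0.00266748, -0.07239597, -0.9973724 ]])}
{'time_s': 0.1, 'joints': array([ 8.99297239e+01,  2.20862108e+01,  3.88389203e-01, -2.47901877e-02,
       -6.84106766e+01, -1.48185815e+01]), 'joint_velocities': array([ 0.08017803, -0.12729218,  0.15185966,  0.04091116,  0.00717123,
        0.02223   ]), 'effort': array([-1.16214815e-04, -3.91687882e+01,  1.87933856e+01,  4.23182711e+00,
        1.34491277e-02, -7.21362426e-05]), 'tcp_pos': array([0.16041705, 0.60351497, 0.22157721]), 'ee_rot': array([[-9.66385070e-01, -4.04638732e-04, -2.57098685e-01],
       [ 2.57098985e-01, -1.89312287e-03, -9.66383220e-01],
       [-9.56833196e-05, -9.99998126e-01,  1.93351789e-03]]), 'wrist_force': array([ 0.2749504 ,  0.17698748, -1.04316634]), 'moment': array([-0.05065267, -0.01430695,  0.02265561]), 'gripper_width': 0.9990103290427387} 0.0187
```

View pics/scene0.png

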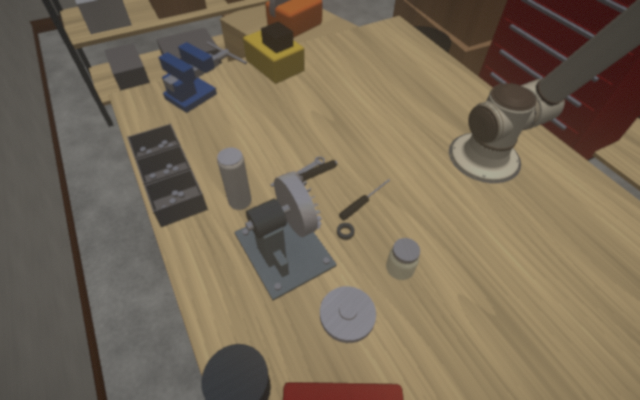

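View pics/top0.png

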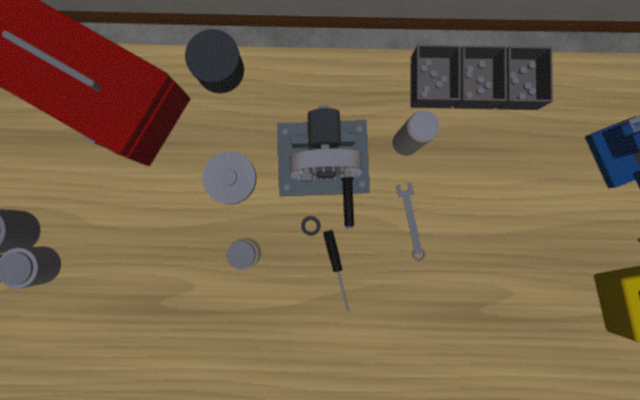

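The top view shows the stand's base plate at (277–369, 121–195) and the handle pointing at the robot from (347,178) to (349,226), to the right of the hub. The collar is at (311,226), the screwdriver at (335,260) and the wrench at (411,220). Next I'll measure positions.

```bash
cat > h.py <<'E'
import numpy as np,cv2
from station import camera_params
def cloud(n,d):
    c=camera_params(n);h,w=d.shape
    u,v=np.meshgrid(np.arange(w),np.arange(h))
    K=np.array([[c['fx'],0,c['cx']],[0,c['fy'],c['cy']],[0,0,1]])
    q=cv2.undistortPoints(np.stack([u,v],-1).reshape(-1,1,2).astype(float),K,c['distortion']).reshape(h,w,2)
    P=np.dstack([q[...,0]*d,q[...,1]*d,d])
    return P@c['orientation'].T+c['xyz']
E
python3 - <<'E'
from h import *
d=np.load('top_d.npy');p=np.load('top_p.npy');X=cloud('top',d)
print('bench',np.median(X[280:340,400:560,2][d[280:340,400:560]>0]))
# handle rows
for v in range(170,232,4):
    g=p[v,338:362].astype(int).max(-1); m=(g<60)
    u=np.where(m)[0]+338
    if len(u): 
        z=X[v,u]; z=z[d[v,u]>0]; print(v,u.min(),u.max(),np.median(z,0).round(4),z[:,2].max().round(4))
# base plate
m=(abs(X[...,2]-0.014)<0.006)&(d>0); m[:, :270]=0;m[:,378:]=0;m[:112]=0;m[205:]=0
mm=m.astype(np.uint8); pts=X[m][:,:2].astype(np.float32)
print(m.sum(),cv2.minAreaRect(pts),cv2.boxPoints(cv2.minAreaRect(pts)))
# flywheel
m=(X[...,2]>0.19)&(d>0); m[:,:285]=0;m[:,366:]=0;m[:140]=0;m[186:]=0
q=X[m];print('fly',q.min(0),q.max(0)); 
for nm,(v,u) in dict(spare=(178,229),jar=(254,242),collar=(218,311),driver=(250,333),wrench=(220,411),spray=(128,422)).items(): print(nm,X[v,u].round(3))
s=np.load('scene_d.npy');Y=cloud('scene',s);sp=np.load('scene_p.npy')
for (v,u) in [(172,320),(167,332),(176,308)]: print(Y[v,u].round(4),sp[v,u])
big=cv2.resize(np.load('scene_p.npy')[150:260,220:370,::-1],None,fx=5,fy=5,interpolation=2);cv2.imwrite('pics/s1.png',big)
big=cv2.resize(p[100:240,260:400,::-1],None,fx=4,fy=4,interpolation=2);cv2.imwrite('pics/t1.png',big)
E
```

```text
bench 0.0017328702137773266
178 341 353 [ 0.6202 -0.0264  0.2071] 0.2117
182 343 352 [ 0.6126 -0.0278  0.2043] 0.2063
186 343 352 [ 0.6048 -0.0277  0.2036] 0.2083
190 343 352 [ 0.5968 -0.028   0.2044] 0.2074
194 344 351 [ 0.5889 -0.0281  0.2049] 0.2069
198 344 352 [ 0.5812 -0.029   0.2033] 0.2073
202 344 352 [ 0.5732 -0.0293  0.205 ] 0.207
206 344 352 [ 0.5654 -0.0293  0.2046] 0.2071
210 344 352 [ 0.5575 -0.0297  0.2042] 0.2058
214 345 352 [ 0.5497 -0.0305  0.2047] 0.2081
218 345 352 [ 0.5419 -0.0307  0.2038] 0.2069
222 345 353 [ 0.5341 -0.032   0.2043] 0.2058
226 347 347 [ 0.5263 -0.0286  0.1996] 0.1996
2954 ((0.6988008618354797, 0.018152929842472076), (0.19872260093688965, 0.2208195924758911), 3.788822889328003) [[ 0.592361    0.12175569]
 [ 0.60695255 -0.09858127]
 [ 0.80524075 -0.08544983]
 [ 0.7906492   0.13488713]]
fly [ 0.60652626 -0.05353772  0.19004557] [0.69829612 0.08553587 0.24370481]
spare [0.636 0.241 0.029]
jar [0.46  0.193 0.093]
collar [0.545 0.043 0.02 ]
driver [ 0.47  -0.011  0.028]
wrench [ 0.546 -0.199  0.008]
spray [ 0.729 -0.18   0.182]
[ 0.5713 -0.0192  0.1982] [69 61 48]
[ 0.5385 -0.0208  0.1976] [74 66 52]
[ 0.6023 -0.0197  0.1998] [61 55 45]
```

View pics/s1.png

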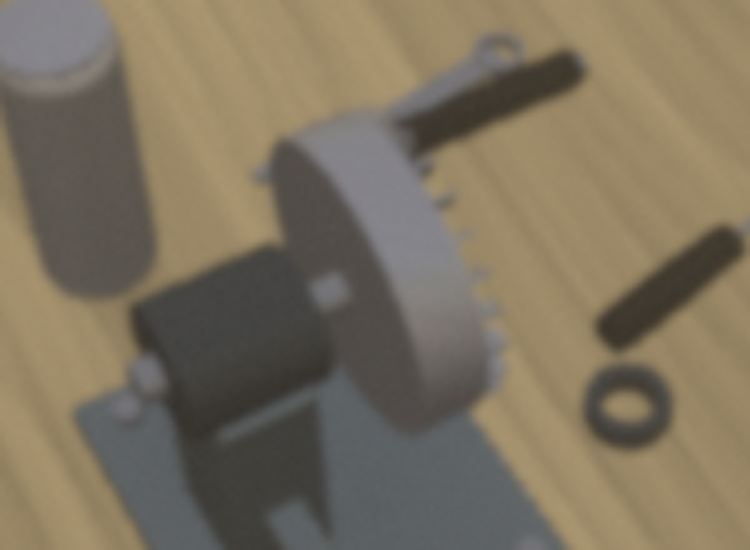

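View pics/t1.png

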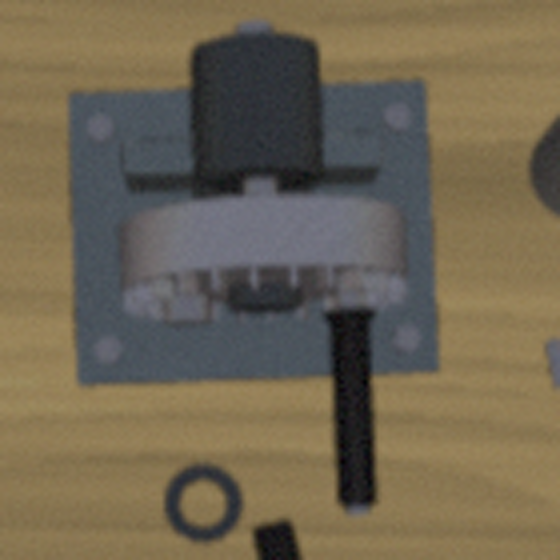

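```bash
python3 - <<'E'
from h import *
d=np.load('top_d.npy');p=np.load('top_p.npy');X=cloud('top',d)
K=None
c=camera_params('top')
def ray(uv,z):
    K=np.array([[c['fx'],0,c['cx']],[0,c['fy'],c['cy']],[0,0,1]])
    q=cv2.undistortPoints(np.array(uv,float).reshape(-1,1,2),K,c['distortion']).reshape(-1,2)
    D=np.c_[q,np.ones(len(q))]@c['orientation'].T
    return c['xyz']+D*((z-c['xyz'][2])/D[:,2])[:,None]
# plate by colour: bluish grey vs wood (r>>b)
pi=p.astype(int); m=((pi[...,0]-pi[...,2])<12).astype(np.uint8); m[:, :265]=0;m[:,382:]=0;m[:115]=0;m[199:]=0
m=cv2.morphologyEx(m,cv2.MORPH_CLOSE,np.ones((9,9))); m=cv2.morphologyEx(m,cv2.MORPH_OPEN,np.ones((15,15)))
cn=max(cv2.findContours(m,0,1)[0],key=cv2.contourArea).reshape(-1,2)
W=ray(cn,0.014)[:,:2].astype(np.float32); R=cv2.minAreaRect(W);print(R,cv2.boxPoints(R))
# handle fit
m=(X[...,2]>0.19)&(d>0)&(pi.max(-1)<75); m[:181]=0;m[225:]=0;m[:,335:]&=True;m[:,:335]=0;m[:,362:]=0
q=X[m];f=cv2.fitLine(q[:,:2].astype(np.float32),cv2.DIST_HUBER,0,.01,.01).ravel();print(m.sum(),f,np.degrees(np.arctan(f[1]/f[0])),'ztop',np.percentile(q[:,2],[50,80,90,95]),q[:,0].min(),q[:,0].max())
# wheel top rim extents
m=(X[...,2]>0.14)&(d>0)&(pi.min(-1)>60); m[:,:280]=0;m[:,370:]=0;m[:142]=0;m[186:]=0
q=X[m]
for a in np.arange(.60,.72,.008):
    k=abs(q[:,0]-a)<.004
    if k.sum()>5: print(a.round(3),k.sum(),q[k,1].min().round(4),q[k,1].max().round(4),q[k,2].max().round(4))
print(ray([[349,226],[347.5,178]],0.195))
E
```

```text
((0.7012187838554382, 0.018267914652824402), (0.19539809226989746, 0.2177450954914093), 3.298863172531128) [[ 0.59741664  0.12133804]
 [ 0.6099466  -0.09604624]
 [ 0.8050209  -0.08480221]
 [ 0.79249096  0.13258207]]
414 [ 0.99802375  0.06283797  0.5735512  -0.02939706] 3.6027238 ztop [0.20390015 0.20575915 0.20645383 0.20715366] 0.5300701805766286 0.6151451580709673
0.624 95 -0.039 0.0859 0.2311
0.632 218 -0.0576 0.0875 0.2417
0.64 422 -0.0579 0.0876 0.2437
0.648 296 -0.0566 0.0876 0.2425
0.656 298 -0.0568 0.0878 0.2428
0.664 287 -0.0569 0.0877 0.2435
0.672 168 -0.0533 0.0855 0.2434
0.688 28 0.0107 0.0253 0.1779
0.696 6 0.0108 0.0232 0.1761
[[ 0.5263987  -0.03292197  0.195     ]
 [ 0.62175038 -0.02846734  0.195     ]]
```

Measurements agree with each other. The yaw is about 3.4°, the hub is at about (0.644, 0.0147, 0.165), and the handle grip is at about (0.559, -0.030, 0.195), which matches the 50 mm radius. The handle angle is about 53° towards stand -y. I'll move above the handle first.

Request:
move_arm --increments "-1 0 -0.05 0 0 0 0; -1 -0.5475 -0.077 0.510 0 -0.319 0; -1 -0.5475 -0.077 0.510 0 -0.319 0; -1 -0.5475 -0.077 0.510 0 -0.319 0; -1 -0.5475 -0.077 0.510 0 -0.319 0; -1 -0.5475 -0.077 0.510 0 -0.319 0; -1 -0.5475 -0.077 0.510 0 -0.319 0; -1 -0.5475 -0.077 0.510 0 -0.319 0"

```text
time_s: 0.9
tcp_pos: [0.347, 0.3058, 0.2851]
ee_rot: [[-0.998, -0.0, 0.06], [-0.06, -0.0, -0.998], [0.0, -1.0, 0.0]]
wrist_force: [0.9, 0.4, 0.7]
gripper_width: 1.001
```

```bash
cat > t.py <<'E'
from station import sense
import numpy as np
np.set_printoptions(suppress=True,precision=4)
s=sense();p=s['tcp_pos'];R=s['ee_rot']
print(s['time_s'],p,s['gripper_width']);print(R)
t=np.array([.559,-.030,.30])
print('tool delta',R.T@(t-p),'yaw err of tool z',-86.6-np.degrees(np.arctan2(R[1,2],R[0,2])),'F',s['wrist_force'],s['moment'])
E
python3 t.py
```

```text
0.9 [0.347  0.3058 0.2851] 1.0012257205362722
[[-0.9982 -0.0002  0.0598]
 [-0.0598 -0.     -0.9982]
 [ 0.0002 -1.      0.    ]]
tool delta [-0.1915 -0.0149  0.3479] yaw err of tool z -0.02599873785347029 F [0.9281 0.3811 0.6515] [ 0.0332 -0.1052 -0.0408]
```

Request:
move_arm --increments "-1 -0.1915 -0.015 0.348 0 0 0; -1 -0.1915 -0.015 0.348 0 0 0; -1 -0.1915 -0.015 0.348 0 0 0; -1 -0.1915 -0.015 0.348 0 0 0; -1 -0.1915 -0.015 0.348 0 0 0; -1 -0.1915 -0.015 0.348 0 0 0; -1 -0.1915 -0.015 0.348 0 0 0; -1 -0.1915 -0.015 0.348 0 0 0"

```text
time_s: 1.7
tcp_pos: [0.5589, -0.0303, 0.2998]
ee_rot: [[-0.998, -0.001, 0.059], [-0.059, 0.0, -0.998], [0.001, -1.0, -0.0]]
wrist_force: [0.6, 1.0, 0.2]
gripper_width: 1.0
```

Request:
move_arm --increments "-1 0 0 0 0 0 0; -1 0 0 0 0 0 0"

```text
time_s: 1.9
tcp_pos: [0.5583, -0.0292, 0.299]
ee_rot: [[-0.998, -0.002, 0.057], [-0.057, 0.0, -0.998], [0.002, -1.0, -0.0]]
wrist_force: [-0.9, 0.2, -0.6]
gripper_width: 1.001
```

```bash
python3 t.py
```

```text
1.9 [ 0.5583 -0.0292  0.299 ] 1.0007410995725952
[[-0.9984 -0.0022  0.0566]
 [-0.0566  0.0001 -0.9984]
 [ 0.0022 -1.     -0.0002]]
tool delta [-0.0007 -0.001   0.0008] yaw err of tool z 0.15790124240182024 F [-0.8946  0.2255 -0.638 ] [ 0.0336 -0.0319 -0.033 ]
```

Request:
move_arm --increments "-1 0 0.04 0 0 0 0; -1 0 0.08 0.001 0 0 0; -1 0 0.11 0.001 0 0 0; -1 0 0.123 0.001 0 0 0; -1 0 0.123 0.001 0 0 0; -1 0 0.123 0.001 0 0 0"

```text
time_s: 2.5
tcp_pos: [0.5585, -0.0282, 0.178]
ee_rot: [[-0.998, 0.001, 0.061], [-0.061, -0.0, -0.998], [-0.001, -1.0, 0.0]]
wrist_force: [0.0, -0.8, 1.0]
gripper_width: 1.003
```

```bash
python3 t.py; python3 - <<'E'
from station import capture
import cv2
for n,b in (("top",(140,270,260,440)),("scene",(90,260,220,440))):
    p,d=capture(n);cv2.imwrite(f"pics/{n}2.png",cv2.resize(p[b[0]:b[1],b[2]:b[3],::-1],None,fx=3.5,fy=3.5))
E
```

```text
2.5 [ 0.5585 -0.0282  0.178 ] 1.0030582848034557
[[-0.9981  0.001   0.0611]
 [-0.0611 -0.0001 -0.9981]
 [-0.001  -1.      0.0002]]
tool delta [-0.0005 -0.122   0.0019] yaw err of tool z -0.10486056249553144 F [ 0.0265 -0.8085  0.9597] [-0.05   -0.0289 -0.0334]
```

View pics/top2.png

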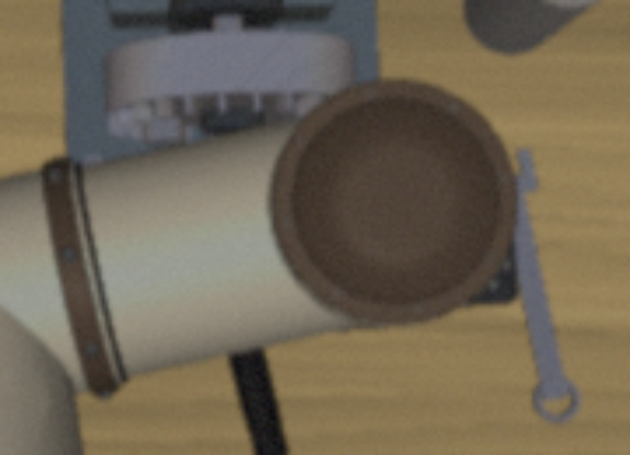

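View pics/scene2.png

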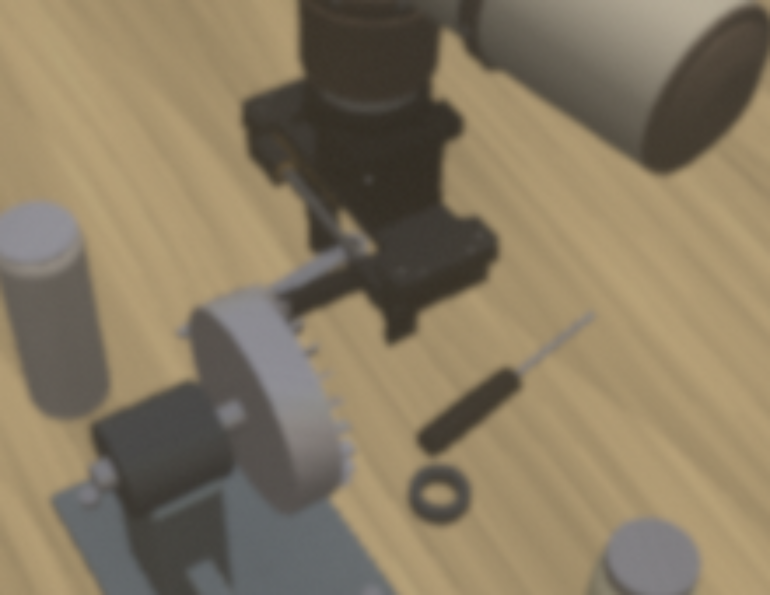

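The fingers straddle the handle, with the gripper at about (350,240) in the scene crop and clear of the wheel. I'll close now.

Request:
move_arm --increments "1 0 0 0.001 0 0 0; 1 0 0 0.001 0 0 0; 1 0 0 0.001 0 0 0; 1 0 0 0.001 0 0 0; 1 0 0 0.001 0 0 0; 1 0 0 0.001 0 0 0"

```text
time_s: 3.2
tcp_pos: [0.5585, -0.0303, 0.1771]
ee_rot: [[-0.998, -0.0, 0.059], [-0.059, -0.0, -0.998], [0.0, -1.0, 0.0]]
wrist_force: [-0.3, -1.2, 0.6]
gripper_width: 0.541
```

Request:
move_arm --increments "1 0 0 0 0 0 0; 1 0 0 0 0 0 0; 1 0 0 0 0 0 0; 1 0 0 0 0 0 0; 1 0 0 0 0 0 0"

```text
time_s: 3.7
tcp_pos: [0.5584, -0.029, 0.177]
ee_rot: [[-0.998, 0.0, 0.059], [-0.059, 0.002, -0.998], [-0.0, -1.0, -0.002]]
wrist_force: [-0.6, 6.1, 0.2]
gripper_width: 0.217
```

```bash
python3 t.py
```

```text
3.7 [ 0.5584 -0.029   0.177 ] 0.2171736742602056
[[-0.9982  0.0001  0.0592]
 [-0.0592  0.0019 -0.9982]
 [-0.0002 -1.     -0.0019]]
tool delta [-0.0005 -0.123   0.0008] yaw err of tool z 0.006719818713349923 F [-0.6155  6.0685  0.2115] [ 1.5471  0.3139 -0.0254]
```

```bash
cat > tab.py <<'E'
import numpy as np,sys
t0,step,n=map(float,sys.argv[1:4]); 
for k in range(int(n)):
    a=np.radians(t0+step*4*k)
    print(t0+step*4*k,'; '.join('1 0 %.4f %.4f 0 0 0'%(-.05*(np.cos(b)-np.cos(a)),.05*(np.sin(b)-np.sin(a))) for b in a+np.radians(step)*np.arange(1,5)))
E
python3 tab.py 52 5 19
cat > log.py <<'E'
from station import sense
import numpy as np,json,sys
np.set_printoptions(suppress=True,precision=4)
s=sense();R=s['ee_rot'];p=s['tcp_pos'];y=np.radians(3.4)
ex=np.array([np.cos(y),np.sin(y),0]);ey=np.array([-np.sin(y),np.cos(y),0])
g=p-R[:,1]*.0187
h=np.array([.644,.0147,.165]);v=g-h
a=-v@ey;b=v[2];th=np.degrees(np.arctan2(a,b))
F=-s['wrist_force']
t=np.radians(th);tang=-ey*np.cos(t)-np.array([0,0,1])*np.sin(t);rad=-ey*np.sin(t)+np.array([0,0,1])*np.cos(t)
print('t%.2f th %.1f (cmd %s) r %.4f ax %.4f Ft %.2f Fr %.2f Fx %.2f w %.3f'%(s['time_s'],th,sys.argv[1],np.hypot(a,b),v@ex,F@tang,F@rad,F@ex,s['gripper_width']), s['moment'])
json.dump({'cmd':float(sys.argv[1]),'dir':int(sys.argv[2]),'th':th,'a':a,'b':b,**{k:np.asarray(s[k]).tolist() for k in s}},open('log.jsonl','a'));open('log.jsonl','a').write('\n')
E
python3 log.py 52 0
```

```text
52.0 1 0 0.0036 0.0025 0 0 0; 1 0 0.0073 0.0047 0 0 0; 1 0 0.0112 0.0066 0 0 0; 1 0 0.0153 0.0082 0 0 0
72.0 1 0 0.0042 0.0012 0 0 0; 1 0 0.0085 0.0020 0 0 0; 1 0 0.0128 0.0024 0 0 0; 1 0 0.0172 0.0024 0 0 0
92.0 1 0 0.0043 -0.0003 0 0 0; 1 0 0.0087 -0.0011 0 0 0; 1 0 0.0129 -0.0022 0 0 0; 1 0 0.0170 -0.0036 0 0 0
112.0 1 0 0.0040 -0.0018 0 0 0; 1 0 0.0078 -0.0040 0 0 0; 1 0 0.0114 -0.0064 0 0 0; 1 0 0.0147 -0.0092 0 0 0
132.0 1 0 0.0031 -0.0031 0 0 0; 1 0 0.0059 -0.0064 0 0 0; 1 0 0.0085 -0.0099 0 0 0; 1 0 0.0107 -0.0137 0 0 0
152.0 1 0 0.0019 -0.0039 0 0 0; 1 0 0.0034 -0.0080 0 0 0; 1 0 0.0046 -0.0122 0 0 0; 1 0 0.0054 -0.0165 0 0 0
172.0 1 0 0.0004 -0.0043 0 0 0; 1 0 0.0005 -0.0087 0 0 0; 1 0 0.0001 -0.0131 0 0 0; 1 0 -0.0006 -0.0174 0 0 0
192.0 1 0 -0.0011 -0.0042 0 0 0; 1 0 -0.0025 -0.0083 0 0 0; 1 0 -0.0044 -0.0123 0 0 0; 1 0 -0.0065 -0.0161 0 0 0
212.0 1 0 -0.0025 -0.0036 0 0 0; 1 0 -0.0052 -0.0070 0 0 0; 1 0 -0.0083 -0.0101 0 0 0; 1 0 -0.0116 -0.0129 0 0 0
232.0 1 0 -0.0036 -0.0025 0 0 0; 1 0 -0.0073 -0.0047 0 0 0; 1 0 -0.0112 -0.0066 0 0 0; 1 0 -0.0153 -0.0082 0 0 0
252.0 1 
[... 364 characters left out ...]
59 0.0064 0 0 0; 1 0 -0.0085 0.0099 0 0 0; 1 0 -0.0107 0.0137 0 0 0
332.0 1 0 -0.0019 0.0039 0 0 0; 1 0 -0.0034 0.0080 0 0 0; 1 0 -0.0046 0.0122 0 0 0; 1 0 -0.0054 0.0165 0 0 0
352.0 1 0 -0.0004 0.0043 0 0 0; 1 0 -0.0005 0.0087 0 0 0; 1 0 -0.0001 0.0131 0 0 0; 1 0 0.0006 0.0174 0 0 0
372.0 1 0 0.0011 0.0042 0 0 0; 1 0 0.0025 0.0083 0 0 0; 1 0 0.0044 0.0123 0 0 0; 1 0 0.0065 0.0161 0 0 0
392.0 1 0 0.0025 0.0036 0 0 0; 1 0 0.0052 0.0070 0 0 0; 1 0 0.0083 0.0101 0 0 0; 1 0 0.0116 0.0129 0 0 0
412.0 1 0 0.0036 0.0025 0 0 0; 1 0 0.0073 0.0047 0 0 0; 1 0 0.0112 0.0066 0 0 0; 1 0 0.0153 0.0082 0 0 0
t3.70 th 51.5 (cmd 52) r 0.0493 ax -0.0880 Ft 3.96 Fr 4.64 Fx 0.25 w 0.217 [ 1.5471  0.3139 -0.0254]
```

Request:
move_arm --increments "1 0 0.0036 0.0025 0 0 0; 1 0 0.0073 0.0047 0 0 0; 1 0 0.0112 0.0066 0 0 0; 1 0 0.0153 0.0082 0 0 0; 1 0 0.0153 0.0082 0 0 0"

```text
time_s: 4.2
tcp_pos: [0.5589, -0.0366, 0.1614]
ee_rot: [[-0.998, 0.0, 0.059], [-0.059, 0.003, -0.998], [-0.0, -1.0, -0.003]]
wrist_force: [-1.4, 8.1, -0.4]
gripper_width: 0.221
```

```bash
python3 log.py 72 1
```

```text
t4.20 th 71.9 (cmd 72) r 0.0486 ax -0.0880 Ft 2.18 Fr 7.86 Fx 0.94 w 0.221 [2.1384 0.2904 0.0029]
```

Request:
move_arm --increments "1 0 0.0042 0.0012 0 0 0; 1 0 0.0085 0.0020 0 0 0; 1 0 0.0128 0.0024 0 0 0; 1 0 0.0172 0.0024 0 0 0; 1 0 0.0172 0.0024 0 0 0"

```text
time_s: 4.7
tcp_pos: [0.559, -0.0384, 0.1446]
ee_rot: [[-0.998, 0.0, 0.06], [-0.06, 0.003, -0.998], [-0.0, -1.0, -0.003]]
wrist_force: [-2.0, 9.5, 2.1]
gripper_width: 0.221
```

```bash
python3 log.py 92 1
```

```text
t4.70 th 92.0 (cmd 92) r 0.0481 ax -0.0880 Ft 1.73 Fr 9.68 Fx 1.41 w 0.221 [2.783  0.5624 0.0245]
```

Request:
move_arm --increments "1 0 0.0043 -0.0003 0 0 0; 1 0 0.0087 -0.0011 0 0 0; 1 0 0.0129 -0.0022 0 0 0; 1 0 0.0170 -0.0036 0 0 0; 1 0 0.0170 -0.0036 0 0 0"

```text
time_s: 5.2
tcp_pos: [0.5588, -0.0348, 0.1284]
ee_rot: [[-0.998, 0.001, 0.06], [-0.06, 0.003, -0.998], [-0.001, -1.0, -0.003]]
wrist_force: [-4.6, 11.6, 4.9]
gripper_width: 0.222
```

```bash
python3 log.py 112 1
```

```text
t5.20 th 112.0 (cmd 112) r 0.0479 ax -0.0880 Ft 0.08 Fr 12.84 Fx 3.90 w 0.222 [ 3.1184  1.1661 -0.0351]
```

Measured radius is 48 mm and I'm pushing about 12 N outwards, so the commanded centre is roughly 2.5 mm too far towards -y. I'll shift the circle.

Request:
move_arm --increments "1 0 0.0040 -0.0028 0 0 0; 1 0 0.0078 -0.0060 0 0 0; 1 0 0.0114 -0.0089 0 0 0; 1 0 0.0147 -0.0117 0 0 0; 1 0 0.0147 -0.0117 0 0 0"

```text
time_s: 5.7
tcp_pos: [0.5582, -0.025, 0.1136]
ee_rot: [[-0.998, 0.0, 0.06], [-0.06, 0.0, -0.998], [-0.0, -1.0, -0.0]]
wrist_force: [-2.7, 4.9, 3.7]
gripper_width: 0.218
```

```bash
python3 log.py 132 1
```

```text
t5.70 th 133.4 (cmd 132) r 0.0476 ax -0.0880 Ft -0.77 Fr 6.17 Fx 2.36 w 0.218 [ 1.0718  0.6192 -0.0097]
```

Request:
move_arm --increments "1 0 0.0031 -0.0031 0 0 0; 1 0 0.0059 -0.0064 0 0 0; 1 0 0.0085 -0.0099 0 0 0; 1 0 0.0107 -0.0137 0 0 0; 1 0 0.0107 -0.0137 0 0 0"

```text
time_s: 6.2
tcp_pos: [0.5574, -0.0115, 0.1032]
ee_rot: [[-0.998, 0.0, 0.06], [-0.06, 0.0, -0.998], [-0.0, -1.0, -0.0]]
wrist_force: [-2.9, 3.2, 6.2]
gripper_width: 0.219
```

```bash
python3 log.py 152 1
```

```text
t6.20 th 154.1 (cmd 152) r 0.0479 ax -0.0880 Ft -0.34 Fr 7.01 Fx 2.75 w 0.219 [ 1.0738  0.9172 -0.0705]
```

Request:
move_arm --increments "1 0 0.0019 -0.0039 0 0 0; 1 0 0.0034 -0.0080 0 0 0; 1 0 0.0046 -0.0122 0 0 0; 1 0 0.0054 -0.0165 0 0 0; 1 0 0.0054 -0.0165 0 0 0"

```text
time_s: 6.7
tcp_pos: [0.5565, 0.0047, 0.098]
ee_rot: [[-0.998, 0.0, 0.06], [-0.06, -0.0, -0.998], [-0.0, -1.0, 0.0]]
wrist_force: [-2.7, 1.9, 7.7]
gripper_width: 0.222
```

```bash
python3 log.py 172 1
```

```text
t6.70 th 174.3 (cmd 172) r 0.0485 ax -0.0880 Ft -1.24 Fr 7.89 Fx 2.62 w 0.222 [0.665  0.9716 0.0304]
```

```bash
cat > fit.py <<'E'
import json,numpy as np
from scipy.optimize import least_squares
L=[json.loads(l) for l in open('log.jsonl')]
a=np.array([l['a'] for l in L]);b=np.array([l['b'] for l in L])
s=least_squares(lambda p:np.hypot(a-p[0],b-p[1])-.05,[0,0]).x
print('hub shift: toward -y, z',s,'res mm',(1e3*(np.hypot(a-s[0],b-s[1])-.05)).round(2))
th=np.arctan2(a-s[0],b-s[1])
y=np.radians(3.4);ey=np.array([-np.sin(y),np.cos(y),0])
F=-np.array([l['wrist_force'] for l in L]);fa=-F@ey;fb=F[:,2]
Ft=fa*np.cos(th)-fb*np.sin(th);Fr=fa*np.sin(th)+fb*np.cos(th)
d=np.array([l['dir'] for l in L])
for i in range(len(L)): print(L[i]['cmd'],d[i],np.degrees(th[i]).round(1),'Ft %.2f Fr %.2f  tau %.3f'%(Ft[i],Fr[i],.05*Ft[i]))
# tau = d*0.22 - M sin(th-phi): lump angle = th+delta; gravity torque on wheel = M sin(th+delta) (positive drives clockwise)
k=d!=0
if k.sum()>6:
  for fitf in (0,1):
    A=np.c_[-np.sin(th),-np.cos(th),d*1.0][k]; y_=.05*Ft[k]
    if fitf: x=np.linalg.lstsq(A,y_,rcond=None)[0]
    else: x=np.r_[np.linalg.lstsq(A[:,:2],y_-.22*d[k],rcond=None)[0],.22]
    print('fit' if fitf else 'fixed','M %.3f delta %.1f deg fr %.3f rms %.3f'%(np.hypot(x[0],x[1]),np.degrees(np.arctan2(x[1],x[0])),x[2],np.std(A@x-y_)),'handle angle wanted',(180-np.degrees(np.arctan2(x[1],x[0])))%360)
E
python3 fit.py
```

```text
hub shift: toward -y, z [-0.0018646   0.00134206] res mm [-0.04  0.01  0.03  0.1  -0.13 -0.03  0.06]
52.0 0 54.1 Ft 3.75 Fr 4.81  tau 0.187
72.0 1 74.0 Ft 1.88 Fr 7.93  tau 0.094
92.0 1 93.5 Ft 1.48 Fr 9.72  tau 0.074
112.0 1 112.6 Ft -0.06 Fr 12.84  tau -0.003
132.0 1 133.1 Ft -0.74 Fr 6.18  tau -0.037
152.0 1 152.8 Ft -0.19 Fr 7.02  tau -0.009
172.0 1 172.4 Ft -0.97 Fr 7.93  tau -0.048
```

Request:
move_arm --increments "1 0 -0.0008 -0.0043 0 0 0; 1 0 -0.0011 -0.0087 0 0 0; 1 0 -0.0015 -0.0131 0 0 0; 1 0 -0.0022 -0.0174 0 0 0; 1 0 -0.0022 -0.0174 0 0 0"

```text
time_s: 7.2
tcp_pos: [0.5554, 0.0233, 0.0991]
ee_rot: [[-0.998, 0.0, 0.06], [-0.06, 0.001, -0.998], [-0.0, -1.0, -0.001]]
wrist_force: [-1.5, 2.5, 1.2]
gripper_width: 0.215
```

```bash
python3 log.py 192 1
```

```text
t7.20 th -163.7 (cmd 192) r 0.0491 ax -0.0880 Ft -2.78 Fr 0.47 Fx 1.35 w 0.215 [ 0.7177  0.305  -0.0039]
```

Request:
move_arm --increments "1 0 -0.0011 -0.0042 0 0 0; 1 0 -0.0025 -0.0083 0 0 0; 1 0 -0.0044 -0.0123 0 0 0; 1 0 -0.0065 -0.0161 0 0 0; 1 0 -0.0065 -0.0161 0 0 0"

```text
time_s: 7.7
tcp_pos: [0.5544, 0.0394, 0.1062]
ee_rot: [[-0.998, 0.0, 0.06], [-0.06, 0.001, -0.998], [-0.0, -1.0, -0.001]]
wrist_force: [-2.3, 3.5, 1.5]
gripper_width: 0.221
```

```bash
python3 log.py 212 1
```

```text
t7.70 th -143.3 (cmd 212) r 0.0501 ax -0.0880 Ft -3.86 Fr -0.97 Fx 2.09 w 0.221 [ 1.1391  0.6718 -0.0281]
```

Request:
move_arm --increments "1 0 -0.0025 -0.0036 0 0 0; 1 0 -0.0052 -0.0070 0 0 0; 1 0 -0.0083 -0.0101 0 0 0; 1 0 -0.0116 -0.0129 0 0 0; 1 0 -0.0116 -0.0129 0 0 0"

```text
time_s: 8.2
tcp_pos: [0.5537, 0.0519, 0.1182]
ee_rot: [[-0.998, 0.001, 0.06], [-0.06, 0.001, -0.998], [-0.001, -1.0, -0.001]]
wrist_force: [-2.4, 3.6, 4.0]
gripper_width: 0.22
```

```bash
python3 log.py 232 1; python3 fit.py
```

```text
t8.20 th -123.5 (cmd 232) r 0.0509 ax -0.0880 Ft -5.38 Fr -0.89 Fx 2.22 w 0.220 [0.9888 0.7889 0.0209]
hub shift: toward -y, z [-0.00189124  0.0013243 ] res mm [-0.01  0.04  0.06  0.12 -0.12 -0.03  0.04 -0.07  0.04  0.11]
52.0 0 54.1 Ft 3.75 Fr 4.81  tau 0.187
72.0 1 74.0 Ft 1.89 Fr 7.93  tau 0.094
92.0 1 93.5 Ft 1.48 Fr 9.72  tau 0.074
112.0 1 112.6 Ft -0.06 Fr 12.84  tau -0.003
132.0 1 133.0 Ft -0.73 Fr 6.18  tau -0.037
152.0 1 152.8 Ft -0.18 Fr 7.02  tau -0.009
172.0 1 172.3 Ft -0.96 Fr 7.93  tau -0.048
192.0 1 -166.2 Ft -2.76 Fr 0.59  tau -0.138
212.0 1 -145.9 Ft -3.90 Fr -0.79  tau -0.195
232.0 1 -126.0 Ft -5.41 Fr -0.66  tau -0.271
fixed M 0.380 delta -87.4 deg fr 0.220 rms 0.128 handle angle wanted 267.3933126683395
fit M 0.164 delta -176.2 deg fr -0.100 rms 0.033 handle angle wanted 356.21129354641783
```

The stopped readings imply negative friction, which isn't physical. The settle row probably lets the friction relax or reverse, so I'll read while moving, without a settle row.

Request:
move_arm --increments "1 0 -0.0036 -0.0025 0 0 0; 1 0 -0.0073 -0.0047 0 0 0; 1 0 -0.0112 -0.0066 0 0 0; 1 0 -0.0153 -0.0082 0 0 0"

```text
time_s: 8.6
tcp_pos: [0.5532, 0.0593, 0.1328]
ee_rot: [[-0.998, -0.0, 0.059], [-0.059, -0.0, -0.998], [0.0, -1.0, 0.0]]
wrist_force: [1.5, 0.5, -2.1]
gripper_width: 0.218
```

```bash
python3 log.py 252 2;python3 - <<'E'
from station import sense
s=sense();print(s['joint_velocities'],s['joints'])
E
```

```text
t8.60 th -105.2 (cmd 252) r 0.0517 ax -0.0880 Ft 1.93 Fr -0.91 Fx -1.55 w 0.218 [-0.0146 -0.1719 -0.0285]
[ 1.50870598 -2.67693093  2.96623815  0.1636744  -5.6763515  -1.68893741] [ 2.28087613e+01  2.01413953e+01 -1.65028459e+01  4.94320844e-03
 -5.33647914e+01  7.05812854e+01]
```

Request:
move_arm --increments "1 0 0 0 0 0 0"

```text
time_s: 8.7
tcp_pos: [0.5532, 0.0595, 0.1337]
ee_rot: [[-0.998, 0.001, 0.06], [-0.06, 0.0, -0.998], [-0.001, -1.0, -0.0]]
wrist_force: [-3.0, 2.2, 4.2]
gripper_width: 0.219
```

```bash
python3 log.py 252 1;python3 - <<'E'
from station import sense
s=sense();print(s['joint_velocities'],s['joints'])
E
```

```text
t8.70 th -104.1 (cmd 252) r 0.0517 ax -0.0880 Ft -4.66 Fr -1.28 Fx 2.90 w 0.219 [ 0.6378  0.8557 -0.0153]
[-0.13765865 -0.12021712 -0.29269941 -0.08030026  0.57114891  0.22733996] [ 2.28271713e+01  2.00642511e+01 -1.64526700e+01 -7.37913914e-03
 -5.34477358e+01  7.05922489e+01]
```

Request:
move_arm --increments "1 0 0 0 0 0 0; 1 0 0 0 0 0 0; 1 0 0 0 0 0 0"

```text
time_s: 9.0
tcp_pos: [0.5533, 0.0595, 0.1337]
ee_rot: [[-0.998, 0.001, 0.06], [-0.06, 0.001, -0.998], [-0.001, -1.0, -0.0]]
wrist_force: [-4.4, 3.4, 4.8]
gripper_width: 0.22
```

```bash
python3 log.py 252 0;python3 - <<'E'
from station import sense
s=sense();print(s['joint_velocities'],s['joints'])
E
```

```text
t9.00 th -104.1 (cmd 252) r 0.0517 ax -0.0879 Ft -5.59 Fr -2.41 Fx 4.15 w 0.220 [ 0.7489  1.0108 -0.0066]
[-0.05299647  0.01934376  0.02589659  0.06304885  0.08088245  0.06025763] [ 2.28247246e+01  2.00591560e+01 -1.64632954e+01 -9.65964677e-03
 -5.34189430e+01  7.05998459e+01]
```

Moving, Ft is +1.9 N; after stopping it drifts to -5.6 N, so static readings fall anywhere in the friction band. I'll take all the data in motion, more slowly, with 8 rows of 2.5°.

```bash
cat > tab8.py <<'E'
import numpy as np,sys
t0,step,n=map(float,sys.argv[1:4]); 
for k in range(int(n)):
    a=np.radians(t0+step*8*k)
    print(t0+step*8*k,'; '.join('1 0 %.4f %.4f 0 0 0'%(-.05*(np.cos(b)-np.cos(a)),.05*(np.sin(b)-np.sin(a))) for b in a+np.radians(step)*np.arange(1,9)))
E
python3 tab8.py 252 2.5 18
```

```text
252.0 1 0 -0.0021 -0.0006 0 0 0; 1 0 -0.0042 -0.0012 0 0 0; 1 0 -0.0063 -0.0016 0 0 0; 1 0 -0.0085 -0.0020 0 0 0; 1 0 -0.0107 -0.0022 0 0 0; 1 0 -0.0128 -0.0024 0 0 0; 1 0 -0.0150 -0.0024 0 0 0; 1 0 -0.0172 -0.0024 0 0 0
272.0 1 0 -0.0022 0.0001 0 0 0; 1 0 -0.0043 0.0003 0 0 0; 1 0 -0.0065 0.0007 0 0 0; 1 0 -0.0087 0.0011 0 0 0; 1 0 -0.0108 0.0016 0 0 0; 1 0 -0.0129 0.0022 0 0 0; 1 0 -0.0149 0.0028 0 0 0; 1 0 -0.0170 0.0036 0 0 0
292.0 1 0 -0.0020 0.0009 0 0 0; 1 0 -0.0040 0.0018 0 0 0; 1 0 -0.0059 0.0028 0 0 0; 1 0 -0.0078 0.0040 0 0 0; 1 0 -0.0096 0.0052 0 0 0; 1 0 -0.0114 0.0064 0 0 0; 1 0 -0.0131 0.0078 0 0 0; 1 0 -0.0147 0.0092 0 0 0
312.0 1 0 -0.0016 0.0015 0 0 0; 1 0 -0.0031 0.0031 0 0 0; 1 0 -0.0046 0.0047 0 0 0; 1 0 -0.0059 0.0064 0 0 0; 1 0 -0.0072 0.0081 0 0 0; 1 0 -0.0085 0.0099 0 0 0; 1 0 -0.0096 0.0118 0 0 0; 1 0 -0.0107 0.0137 0 0 0
332.0 1 0 -0.0010 0.0019 0 0 0; 1 0 -0.0019 0.0039 0 0 0; 1 0 -0.0027 0.0060 0 0 0; 1 0 -0.0034 0.0080 0 0 0; 1 0 -0.0040 0.0101 0 0 0; 1 0 -0.0046 0.0122 0 0 0; 1 0 -0.0050 0.0144 0 0 0; 1 0 -0.0054 0.0165 0 0 0
352.0 1 0 -0.0003 0.0022 0 
[... 2033 characters left out ...]
0152 0 0 0; 1 0 -0.0006 -0.0174 0 0 0
552.0 1 0 -0.0005 -0.0021 0 0 0; 1 0 -0.0011 -0.0042 0 0 0; 1 0 -0.0018 -0.0063 0 0 0; 1 0 -0.0025 -0.0083 0 0 0; 1 0 -0.0034 -0.0103 0 0 0; 1 0 -0.0044 -0.0123 0 0 0; 1 0 -0.0054 -0.0142 0 0 0; 1 0 -0.0065 -0.0161 0 0 0
572.0 1 0 -0.0012 -0.0018 0 0 0; 1 0 -0.0025 -0.0036 0 0 0; 1 0 -0.0038 -0.0053 0 0 0; 1 0 -0.0052 -0.0070 0 0 0; 1 0 -0.0067 -0.0085 0 0 0; 1 0 -0.0083 -0.0101 0 0 0; 1 0 -0.0099 -0.0115 0 0 0; 1 0 -0.0116 -0.0129 0 0 0
592.0 1 0 -0.0017 -0.0013 0 0 0; 1 0 -0.0036 -0.0025 0 0 0; 1 0 -0.0054 -0.0037 0 0 0; 1 0 -0.0073 -0.0047 0 0 0; 1 0 -0.0093 -0.0057 0 0 0; 1 0 -0.0112 -0.0066 0 0 0; 1 0 -0.0133 -0.0074 0 0 0; 1 0 -0.0153 -0.0082 0 0 0
```

Request:
move_arm --increments "1 0 -0.0021 -0.0006 0 0 0; 1 0 -0.0042 -0.0012 0 0 0; 1 0 -0.0063 -0.0016 0 0 0; 1 0 -0.0085 -0.0020 0 0 0; 1 0 -0.0107 -0.0022 0 0 0; 1 0 -0.0128 -0.0024 0 0 0; 1 0 -0.0150 -0.0024 0 0 0; 1 0 -0.0172 -0.0024 0 0 0"

```text
time_s: 9.8
tcp_pos: [0.553, 0.0615, 0.1498]
ee_rot: [[-0.998, -0.0, 0.059], [-0.059, -0.0, -0.998], [0.0, -1.0, 0.0]]
wrist_force: [0.9, 0.4, -2.9]
gripper_width: 0.221
```

```bash
python3 log.py 272 2
```

```text
t9.80 th -86.1 (cmd 272) r 0.0522 ax -0.0880 Ft 2.95 Fr -0.19 Fx -0.91 w 0.221 [-0.0067 -0.2301 -0.0799]
```

Request:
move_arm --increments "1 0 -0.0022 0.0001 0 0 0; 1 0 -0.0043 0.0003 0 0 0; 1 0 -0.0065 0.0007 0 0 0; 1 0 -0.0087 0.0011 0 0 0; 1 0 -0.0108 0.0016 0 0 0; 1 0 -0.0129 0.0022 0 0 0; 1 0 -0.0149 0.0028 0 0 0; 1 0 -0.0170 0.0036 0 0 0"

```text
time_s: 10.6
tcp_pos: [0.5533, 0.0579, 0.1667]
ee_rot: [[-0.998, -0.0, 0.059], [-0.059, -0.0, -0.998], [0.0, -1.0, 0.0]]
wrist_force: [1.6, -0.6, -3.6]
gripper_width: 0.219
```

```bash
python3 log.py 292 2
```

```text
t10.60 th -67.2 (cmd 292) r 0.0526 ax -0.0880 Ft 3.04 Fr 2.07 Fx -1.55 w 0.219 [-0.0503 -0.3154 -0.0582]
```

Request:
move_arm --increments "1 0 -0.0020 0.0009 0 0 0; 1 0 -0.0040 0.0018 0 0 0; 1 0 -0.0059 0.0028 0 0 0; 1 0 -0.0078 0.0040 0 0 0; 1 0 -0.0096 0.0052 0 0 0; 1 0 -0.0114 0.0064 0 0 0; 1 0 -0.0131 0.0078 0 0 0; 1 0 -0.0147 0.0092 0 0 0"

```text
time_s: 11.4
tcp_pos: [0.5538, 0.0487, 0.1813]
ee_rot: [[-0.998, -0.0, 0.059], [-0.059, 0.0, -0.998], [0.0, -1.0, -0.0]]
wrist_force: [1.9, 0.0, -4.9]
gripper_width: 0.218
```

```bash
python3 log.py 312 2
```

```text
t11.40 th -48.3 (cmd 312) r 0.0527 ax -0.0880 Ft 3.64 Fr 3.34 Fx -1.93 w 0.218 [ 0.036  -0.5508  0.0356]
```

Request:
move_arm --increments "1 0 -0.0016 0.0015 0 0 0; 1 0 -0.0031 0.0031 0 0 0; 1 0 -0.0046 0.0047 0 0 0; 1 0 -0.0059 0.0064 0 0 0; 1 0 -0.0072 0.0081 0 0 0; 1 0 -0.0085 0.0099 0 0 0; 1 0 -0.0096 0.0118 0 0 0; 1 0 -0.0107 0.0137 0 0 0"

```text
time_s: 12.2
tcp_pos: [0.5546, 0.0351, 0.192]
ee_rot: [[-0.998, -0.0, 0.059], [-0.059, 0.0, -0.998], [0.0, -1.0, -0.0]]
wrist_force: [1.6, 2.2, -6.5]
gripper_width: 0.224
```

```bash
python3 log.py 332 2
```

```text
t12.20 th -29.3 (cmd 332) r 0.0524 ax -0.0880 Ft 4.99 Fr 4.60 Fx -1.73 w 0.224 [ 0.5121 -0.5746 -0.0302]
```

Request:
move_arm --increments "1 0 -0.0010 0.0019 0 0 0; 1 0 -0.0019 0.0039 0 0 0; 1 0 -0.0027 0.0060 0 0 0; 1 0 -0.0034 0.0080 0 0 0; 1 0 -0.0040 0.0101 0 0 0; 1 0 -0.0046 0.0122 0 0 0; 1 0 -0.0050 0.0144 0 0 0; 1 0 -0.0054 0.0165 0 0 0"

```text
time_s: 13.0
tcp_pos: [0.5556, 0.0187, 0.1974]
ee_rot: [[-0.998, -0.0, 0.059], [-0.059, 0.0, -0.998], [0.0, -1.0, -0.0]]
wrist_force: [1.7, 5.7, -7.2]
gripper_width: 0.218
```

```bash
python3 log.py 352 2
```

```text
t13.00 th -10.2 (cmd 352) r 0.0520 ax -0.0880 Ft 6.76 Fr 6.08 Fx -2.02 w 0.218 [ 1.3954 -0.4663 -0.0092]
```

Request:
move_arm --increments "1 0 -0.0003 0.0022 0 0 0; 1 0 -0.0004 0.0043 0 0 0; 1 0 -0.0005 0.0065 0 0 0; 1 0 -0.0005 0.0087 0 0 0; 1 0 -0.0003 0.0109 0 0 0; 1 0 -0.0001 0.0131 0 0 0; 1 0 0.0002 0.0152 0 0 0; 1 0 0.0006 0.0174 0 0 0"

```text
time_s: 13.8
tcp_pos: [0.5566, 0.0021, 0.197]
ee_rot: [[-0.998, 0.0, 0.059], [-0.059, 0.002, -0.998], [-0.0, -1.0, -0.002]]
wrist_force: [0.8, 8.2, -5.1]
gripper_width: 0.22
```

```bash
python3 log.py 372 2
```

```text
t13.80 th 8.4 (cmd 372) r 0.0513 ax -0.0880 Ft 7.29 Fr 6.26 Fx -1.30 w 0.220 [ 2.2705 -0.1596  0.02  ]
```

Request:
move_arm --increments "1 0 0.0005 0.0021 0 0 0; 1 0 0.0011 0.0042 0 0 0; 1 0 0.0018 0.0063 0 0 0; 1 0 0.0025 0.0083 0 0 0; 1 0 0.0034 0.0103 0 0 0; 1 0 0.0044 0.0123 0 0 0; 1 0 0.0054 0.0142 0 0 0; 1 0 0.0065 0.0161 0 0 0"

```text
time_s: 14.6
tcp_pos: [0.5576, -0.0136, 0.1911]
ee_rot: [[-0.998, 0.001, 0.06], [-0.06, 0.002, -0.998], [-0.001, -1.0, -0.002]]
wrist_force: [-0.8, 9.5, -2.5]
gripper_width: 0.22
```

```bash
python3 log.py 392 2; python3 fit.py|tail -12
```

```text
t14.60 th 27.3 (cmd 392) r 0.0505 ax -0.0880 Ft 7.34 Fr 6.62 Fx 0.23 w 0.220 [2.7217 0.3157 0.0067]
252.0 2 -107.4 Ft 1.89 Fr -0.99  tau 0.095
252.0 1 -106.3 Ft -4.70 Fr -1.10  tau -0.235
252.0 0 -106.3 Ft -5.68 Fr -2.19  tau -0.284
272.0 2 -87.7 Ft 2.95 Fr -0.27  tau 0.147
292.0 2 -67.8 Ft 3.06 Fr 2.04  tau 0.153
312.0 2 -48.0 Ft 3.62 Fr 3.36  tau 0.181
332.0 2 -28.1 Ft 4.90 Fr 4.71  tau 0.245
352.0 2 -8.2 Ft 6.54 Fr 6.31  tau 0.327
372.0 2 10.9 Ft 7.01 Fr 6.58  tau 0.350
392.0 2 30.1 Ft 7.00 Fr 6.98  tau 0.350
fixed M 0.215 delta -139.0 deg fr 0.220 rms 0.058 handle angle wanted 318.99587079615605
fit M 0.216 delta -109.4 deg fr 0.062 rms 0.075 handle angle wanted 289.4121390427715
```

Request:
move_arm --increments "1 0 0.0017 0.0013 0 0 0; 1 0 0.0030 0.0031 0 0 0; 1 0 0.0048 0.0043 0 0 0; 1 0 0.0062 0.0060 0 0 0; 1 0 0.0077 0.0075 0 0 0; 1 0 0.0093 0.0091 0 0 0; 1 0 0.0109 0.0105 0 0 0; 1 0 0.0126 0.0119 0 0 0"

```text
time_s: 15.4
tcp_pos: [0.5583, -0.0265, 0.1802]
ee_rot: [[-0.998, 0.001, 0.06], [-0.06, 0.0, -0.998], [-0.001, -1.0, -0.0]]
wrist_force: [-3.4, 7.6, 4.1]
gripper_width: 0.221
```

```bash
python3 log.py 412 2
```

```text
t15.40 th 46.7 (cmd 412) r 0.0495 ax -0.0880 Ft 8.30 Fr 2.88 Fx 2.97 w 0.221 [ 1.9519  0.8577 -0.023 ]
```

Request:
move_arm --increments "1 0 0.0017 0.0013 0 0 0; 1 0 0.0036 0.0025 0 0 0; 1 0 0.0054 0.0037 0 0 0; 1 0 0.0073 0.0047 0 0 0; 1 0 0.0093 0.0057 0 0 0; 1 0 0.0112 0.0066 0 0 0; 1 0 0.0133 0.0074 0 0 0; 1 0 0.0153 0.0082 0 0 0"

```text
time_s: 16.2
tcp_pos: [0.5589, -0.0352, 0.1655]
ee_rot: [[-0.998, 0.001, 0.06], [-0.06, -0.001, -0.998], [-0.001, -1.0, 0.001]]
wrist_force: [-2.8, 6.0, 5.9]
gripper_width: 0.219
```

```bash
python3 log.py 432 2
```

```text
t16.20 th 66.8 (cmd 432) r 0.0487 ax -0.0880 Ft 7.84 Fr 3.36 Fx 2.39 w 0.219 [ 1.5845  1.0469 -0.0277]
```

Request:
move_arm --increments "1 0 0.0021 0.0006 0 0 0; 1 0 0.0042 0.0012 0 0 0; 1 0 0.0063 0.0016 0 0 0; 1 0 0.0085 0.0020 0 0 0; 1 0 0.0107 0.0022 0 0 0; 1 0 0.0128 0.0024 0 0 0; 1 0 0.0150 0.0024 0 0 0; 1 0 0.0172 0.0024 0 0 0"

```text
time_s: 17.0
tcp_pos: [0.5591, -0.0384, 0.1485]
ee_rot: [[-0.998, 0.001, 0.06], [-0.06, -0.002, -0.998], [-0.001, -1.0, 0.002]]
wrist_force: [-3.3, 2.9, 6.8]
gripper_width: 0.219
```

```bash
python3 log.py 452 2
```

```text
t17.00 th 87.3 (cmd 452) r 0.0479 ax -0.0880 Ft 6.96 Fr 2.75 Fx 3.13 w 0.219 [0.7013 1.0354 0.0133]
```

Request:
move_arm --increments "1 0 0.0022 -0.0001 0 0 0; 1 0 0.0043 -0.0003 0 0 0; 1 0 0.0065 -0.0007 0 0 0; 1 0 0.0087 -0.0011 0 0 0; 1 0 0.0108 -0.0016 0 0 0; 1 0 0.0129 -0.0022 0 0 0; 1 0 0.0149 -0.0028 0 0 0; 1 0 0.0170 -0.0036 0 0 0"

```text
time_s: 17.8
tcp_pos: [0.5588, -0.0357, 0.1315]
ee_rot: [[-0.998, 0.001, 0.06], [-0.06, -0.003, -0.998], [-0.001, -1.0, 0.004]]
wrist_force: [-3.2, -0.8, 5.7]
gripper_width: 0.217
```

```bash
python3 log.py 472 2; sed -i 's/^k=d!=0/k=abs(d)==2;d=d\/2/' fit.py; python3 fit.py|tail -17
```

```text
t17.80 th 108.2 (cmd 472) r 0.0475 ax -0.0880 Ft 5.61 Fr 1.24 Fx 3.26 w 0.217 [-0.4173  0.888  -0.0185]
232.0 1 -126.2 Ft -5.42 Fr -0.64  tau -0.271
252.0 2 -107.4 Ft 1.89 Fr -0.99  tau 0.095
252.0 1 -106.3 Ft -4.70 Fr -1.10  tau -0.235
252.0 0 -106.3 Ft -5.68 Fr -2.19  tau -0.284
272.0 2 -87.7 Ft 2.95 Fr -0.27  tau 0.147
292.0 2 -67.8 Ft 3.06 Fr 2.04  tau 0.153
312.0 2 -48.0 Ft 3.62 Fr 3.36  tau 0.181
332.0 2 -28.1 Ft 4.90 Fr 4.71  tau 0.245
352.0 2 -8.2 Ft 6.54 Fr 6.31  tau 0.327
372.0 2 10.9 Ft 7.01 Fr 6.58  tau 0.350
392.0 2 30.1 Ft 7.00 Fr 6.98  tau 0.350
412.0 2 49.6 Ft 8.15 Fr 3.29  tau 0.408
432.0 2 69.3 Ft 7.69 Fr 3.70  tau 0.385
452.0 2 89.1 Ft 6.87 Fr 2.97  tau 0.344
472.0 2 109.1 Ft 5.59 Fr 1.33  tau 0.280
fixed M 0.157 delta -136.9 deg fr 0.220 rms 0.020 handle angle wanted 316.9074174247163
fit M 0.150 delta -139.5 deg fr 0.229 rms 0.019 handle angle wanted 319.50776870945174
```

Request:
move_arm --increments "1 0 0.0020 -0.0009 0 0 0; 1 0 0.0040 -0.0018 0 0 0; 1 0 0.0059 -0.0028 0 0 0; 1 0 0.0078 -0.0040 0 0 0; 1 0 0.0096 -0.0052 0 0 0; 1 0 0.0114 -0.0064 0 0 0; 1 0 0.0131 -0.0078 0 0 0; 1 0 0.0147 -0.0092 0 0 0"

```text
time_s: 18.6
tcp_pos: [0.5582, -0.0251, 0.114]
ee_rot: [[-0.998, 0.0, 0.059], [-0.059, -0.001, -0.998], [-0.0, -1.0, 0.001]]
wrist_force: [-1.3, -3.6, 3.2]
gripper_width: 0.218
```

```bash
python3 log.py 492 2
```

```text
t18.60 th 133.0 (cmd 492) r 0.0474 ax -0.0880 Ft 4.73 Fr -0.42 Fx 1.52 w 0.218 [-1.1416  0.4121 -0.0576]
```

Request:
move_arm --increments "1 0 0.0016 -0.0015 0 0 0; 1 0 0.0031 -0.0031 0 0 0; 1 0 0.0046 -0.0047 0 0 0; 1 0 0.0059 -0.0064 0 0 0; 1 0 0.0072 -0.0081 0 0 0; 1 0 0.0085 -0.0099 0 0 0; 1 0 0.0096 -0.0118 0 0 0; 1 0 0.0107 -0.0137 0 0 0"

```text
time_s: 19.4
tcp_pos: [0.5573, -0.0106, 0.1029]
ee_rot: [[-0.998, 0.0, 0.059], [-0.059, 0.0, -0.998], [-0.0, -1.0, -0.0]]
wrist_force: [-1.9, -2.9, 5.5]
gripper_width: 0.217
```

```bash
python3 log.py 512 2
```

```text
t19.40 th 155.2 (cmd 512) r 0.0479 ax -0.0880 Ft 4.81 Fr 3.88 Fx 2.10 w 0.217 [-0.7648  0.5182  0.0501]
```

Request:
move_arm --increments "1 0 0.0010 -0.0019 0 0 0; 1 0 0.0019 -0.0039 0 0 0; 1 0 0.0027 -0.0060 0 0 0; 1 0 0.0034 -0.0080 0 0 0; 1 0 0.0040 -0.0101 0 0 0; 1 0 0.0046 -0.0122 0 0 0; 1 0 0.0050 -0.0144 0 0 0; 1 0 0.0054 -0.0165 0 0 0"

```text
time_s: 20.2
tcp_pos: [0.5564, 0.0059, 0.0979]
ee_rot: [[-0.998, 0.0, 0.059], [-0.059, 0.0, -0.998], [-0.0, -1.0, -0.0]]
wrist_force: [-2.2, -3.6, 6.8]
gripper_width: 0.226
```

```bash
python3 log.py 532 2
```

```text
t20.20 th 175.7 (cmd 532) r 0.0485 ax -0.0880 Ft 3.94 Fr 6.54 Fx 2.42 w 0.226 [-0.714   0.7855 -0.0498]
```

Request:
move_arm --increments "1 0 0.0003 -0.0022 0 0 0; 1 0 0.0004 -0.0043 0 0 0; 1 0 0.0005 -0.0065 0 0 0; 1 0 0.0005 -0.0087 0 0 0; 1 0 0.0003 -0.0109 0 0 0; 1 0 0.0001 -0.0131 0 0 0; 1 0 -0.0002 -0.0152 0 0 0; 1 0 -0.0006 -0.0174 0 0 0"

```text
time_s: 21.0
tcp_pos: [0.5554, 0.0228, 0.0988]
ee_rot: [[-0.998, 0.0, 0.059], [-0.059, -0.001, -0.998], [-0.0, -1.0, 0.001]]
wrist_force: [-2.6, -3.7, 7.4]
gripper_width: 0.219
```

```bash
python3 log.py 552 2
```

```text
t21.00 th -164.3 (cmd 552) r 0.0494 ax -0.0880 Ft 1.44 Fr 8.10 Fx 2.86 w 0.219 [-1.1931  0.7569 -0.0404]
```

Request:
move_arm --increments "1 0 -0.0005 -0.0021 0 0 0; 1 0 -0.0011 -0.0042 0 0 0; 1 0 -0.0018 -0.0063 0 0 0; 1 0 -0.0025 -0.0083 0 0 0; 1 0 -0.0034 -0.0103 0 0 0; 1 0 -0.0044 -0.0123 0 0 0; 1 0 -0.0054 -0.0142 0 0 0; 1 0 -0.0065 -0.0161 0 0 0"

```text
time_s: 21.8
tcp_pos: [0.5545, 0.0384, 0.1052]
ee_rot: [[-0.998, 0.0, 0.059], [-0.059, -0.001, -0.998], [-0.0, -1.0, 0.001]]
wrist_force: [-1.6, -5.4, 6.3]
gripper_width: 0.215
```

```bash
python3 log.py 572 2
```

```text
t21.80 th -144.8 (cmd 572) r 0.0503 ax -0.0880 Ft 0.74 Fr 8.22 Fx 1.95 w 0.215 [-1.7804  0.4232 -0.0745]
```

Request:
move_arm --increments "1 0 -0.0012 -0.0018 0 0 0; 1 0 -0.0025 -0.0036 0 0 0; 1 0 -0.0038 -0.0053 0 0 0; 1 0 -0.0052 -0.0070 0 0 0; 1 0 -0.0067 -0.0085 0 0 0; 1 0 -0.0083 -0.0101 0 0 0; 1 0 -0.0099 -0.0115 0 0 0; 1 0 -0.0116 -0.0129 0 0 0"

```text
time_s: 22.6
tcp_pos: [0.5537, 0.0509, 0.1164]
ee_rot: [[-0.998, -0.0, 0.059], [-0.059, -0.002, -0.998], [0.0, -1.0, 0.002]]
wrist_force: [0.1, -7.1, 3.7]
gripper_width: 0.222
```

```bash
python3 log.py 592 2; python3 fit.py|tail -8; python3 fit.py|head -1
```

```text
t22.60 th -125.7 (cmd 592) r 0.0511 ax -0.0880 Ft 1.11 Fr 7.90 Fx 0.37 w 0.222 [-2.1888  0.0641  0.0187]
492.0 2 132.6 Ft 4.72 Fr -0.46  tau 0.236
512.0 2 153.7 Ft 4.91 Fr 3.76  tau 0.245
532.0 2 173.5 Ft 4.19 Fr 6.38  tau 0.209
552.0 2 -167.0 Ft 1.82 Fr 8.02  tau 0.091
572.0 2 -147.7 Ft 1.15 Fr 8.17  tau 0.057
592.0 2 -128.4 Ft 1.48 Fr 7.84  tau 0.074
fixed M 0.150 delta -142.8 deg fr 0.220 rms 0.026 handle angle wanted 322.79512452159065
fit M 0.150 delta -142.9 deg fr 0.232 rms 0.026 handle angle wanted 322.9242334826433
hub shift: toward -y, z [-0.00207491  0.00140956] res mm [ 0.09  0.2   0.24  0.32  0.07  0.13  0.15 -0.04  0.01  0.01  0.08  0.03
```

```bash
python3 tab8.py 602 2.5 6; echo REV; python3 tab8.py 712 -2.5 5
```

```text
602.0 1 0 -0.0019 -0.0010 0 0 0; 1 0 -0.0039 -0.0019 0 0 0; 1 0 -0.0060 -0.0027 0 0 0; 1 0 -0.0080 -0.0034 0 0 0; 1 0 -0.0101 -0.0040 0 0 0; 1 0 -0.0122 -0.0046 0 0 0; 1 0 -0.0144 -0.0050 0 0 0; 1 0 -0.0165 -0.0054 0 0 0
622.0 1 0 -0.0022 -0.0003 0 0 0; 1 0 -0.0043 -0.0004 0 0 0; 1 0 -0.0065 -0.0005 0 0 0; 1 0 -0.0087 -0.0005 0 0 0; 1 0 -0.0109 -0.0003 0 0 0; 1 0 -0.0131 -0.0001 0 0 0; 1 0 -0.0152 0.0002 0 0 0; 1 0 -0.0174 0.0006 0 0 0
642.0 1 0 -0.0021 0.0005 0 0 0; 1 0 -0.0042 0.0011 0 0 0; 1 0 -0.0063 0.0018 0 0 0; 1 0 -0.0083 0.0025 0 0 0; 1 0 -0.0103 0.0034 0 0 0; 1 0 -0.0123 0.0044 0 0 0; 1 0 -0.0142 0.0054 0 0 0; 1 0 -0.0161 0.0065 0 0 0
662.0 1 0 -0.0018 0.0012 0 0 0; 1 0 -0.0036 0.0025 0 0 0; 1 0 -0.0053 0.0038 0 0 0; 1 0 -0.0070 0.0052 0 0 0; 1 0 -0.0085 0.0067 0 0 0; 1 0 -0.0101 0.0083 0 0 0; 1 0 -0.0115 0.0099 0 0 0; 1 0 -0.0129 0.0116 0 0 0
682.0 1 0 -0.0013 0.0017 0 0 0; 1 0 -0.0025 0.0036 0 0 0; 1 0 -0.0037 0.0054 0 0 0; 1 0 -0.0047 0.0073 0 0 0; 1 0 -0.0057 0.0093 0 0 0; 1 0 -0.0066 0.0112 0 0 0; 1 0 -0.0074 0.0133 0 0 0; 1 0 -0.0082 0.0153 0 0 0
702.0 1 0 -0.0006 0.0
[... 553 characters left out ...]
76 -0.0106 0 0 0; 1 0 0.0091 -0.0122 0 0 0; 1 0 0.0107 -0.0137 0 0 0
672.0 1 0 0.0017 -0.0014 0 0 0; 1 0 0.0034 -0.0028 0 0 0; 1 0 0.0051 -0.0040 0 0 0; 1 0 0.0070 -0.0052 0 0 0; 1 0 0.0088 -0.0064 0 0 0; 1 0 0.0108 -0.0074 0 0 0; 1 0 0.0127 -0.0083 0 0 0; 1 0 0.0147 -0.0092 0 0 0
652.0 1 0 0.0020 -0.0008 0 0 0; 1 0 0.0041 -0.0015 0 0 0; 1 0 0.0062 -0.0020 0 0 0; 1 0 0.0083 -0.0025 0 0 0; 1 0 0.0105 -0.0030 0 0 0; 1 0 0.0126 -0.0033 0 0 0; 1 0 0.0148 -0.0035 0 0 0; 1 0 0.0170 -0.0036 0 0 0
632.0 1 0 0.0022 -0.0000 0 0 0; 1 0 0.0044 0.0000 0 0 0; 1 0 0.0065 0.0002 0 0 0; 1 0 0.0087 0.0005 0 0 0; 1 0 0.0109 0.0008 0 0 0; 1 0 0.0130 0.0013 0 0 0; 1 0 0.0151 0.0018 0 0 0; 1 0 0.0172 0.0024 0 0 0
```

Request:
move_arm --increments "1 0 -0.0021 -0.0010 0 0 0; 1 0 -0.0042 -0.0019 0 0 0; 1 0 -0.0062 -0.0029 0 0 0; 1 0 -0.0083 -0.0037 0 0 0; 1 0 -0.0103 -0.0047 0 0 0; 1 0 -0.0122 -0.0056 0 0 0; 1 0 -0.0143 -0.0064 0 0 0; 1 0 -0.0163 -0.0072 0 0 0"

```text
time_s: 23.4
tcp_pos: [0.5532, 0.0593, 0.1325]
ee_rot: [[-0.998, -0.0, 0.059], [-0.059, 0.0, -0.998], [0.0, -1.0, -0.0]]
wrist_force: [1.4, -4.0, -0.9]
gripper_width: 0.218
```

```bash
python3 log.py 612 2
```

```text
t23.40 th -105.4 (cmd 612) r 0.0518 ax -0.0880 Ft 1.91 Fr 3.67 Fx -1.21 w 0.218 [-1.1357 -0.1977 -0.0574]
```

Request:
move_arm --increments "1 0 -0.0021 -0.0006 0 0 0; 1 0 -0.0042 -0.0012 0 0 0; 1 0 -0.0063 -0.0016 0 0 0; 1 0 -0.0085 -0.0020 0 0 0; 1 0 -0.0107 -0.0022 0 0 0; 1 0 -0.0128 -0.0024 0 0 0; 1 0 -0.0150 -0.0024 0 0 0; 1 0 -0.0172 -0.0024 0 0 0"

```text
time_s: 24.2
tcp_pos: [0.5531, 0.0616, 0.1498]
ee_rot: [[-0.998, 0.0, 0.059], [-0.059, 0.0, -0.998], [-0.0, -1.0, -0.0]]
wrist_force: [2.2, -3.0, -2.8]
gripper_width: 0.22
```

```bash
python3 log.py 632 2
```

```text
t24.20 th -86.2 (cmd 632) r 0.0524 ax -0.0880 Ft 2.54 Fr 3.30 Fx -1.99 w 0.220 [-0.8975 -0.3361  0.0052]
```

Request:
move_arm --increments "1 0 -0.0022 0.0001 0 0 0; 1 0 -0.0043 0.0003 0 0 0; 1 0 -0.0065 0.0007 0 0 0; 1 0 -0.0087 0.0011 0 0 0; 1 0 -0.0108 0.0016 0 0 0; 1 0 -0.0129 0.0022 0 0 0; 1 0 -0.0149 0.0028 0 0 0; 1 0 -0.0170 0.0036 0 0 0"

```text
time_s: 25.0
tcp_pos: [0.5532, 0.058, 0.1667]
ee_rot: [[-0.998, -0.0, 0.059], [-0.059, 0.0, -0.998], [0.0, -1.0, -0.0]]
wrist_force: [1.3, -1.8, -4.2]
gripper_width: 0.223
```

```bash
python3 log.py 652 2
```

```text
t25.00 th -67.2 (cmd 652) r 0.0527 ax -0.0880 Ft 3.17 Fr 3.40 Fx -1.16 w 0.223 [-0.7159 -0.5196 -0.0398]
```

Request:
move_arm --increments "1 0 -0.0020 0.0009 0 0 0; 1 0 -0.0040 0.0018 0 0 0; 1 0 -0.0059 0.0028 0 0 0; 1 0 -0.0078 0.0040 0 0 0; 1 0 -0.0096 0.0052 0 0 0; 1 0 -0.0114 0.0064 0 0 0; 1 0 -0.0131 0.0078 0 0 0; 1 0 -0.0147 0.0092 0 0 0"

```text
time_s: 25.8
tcp_pos: [0.5538, 0.0488, 0.1813]
ee_rot: [[-0.998, -0.0, 0.059], [-0.059, 0.0, -0.998], [0.0, -1.0, -0.0]]
wrist_force: [2.4, -1.3, -6.4]
gripper_width: 0.221
```

```bash
python3 log.py 672 2
```

```text
t25.80 th -48.3 (cmd 672) r 0.0527 ax -0.0880 Ft 3.79 Fr 5.32 Fx -2.29 w 0.221 [-0.2857 -0.6489  0.0436]
```

Request:
move_arm --increments "1 0 -0.0016 0.0015 0 0 0; 1 0 -0.0031 0.0031 0 0 0; 1 0 -0.0046 0.0047 0 0 0; 1 0 -0.0059 0.0064 0 0 0; 1 0 -0.0072 0.0081 0 0 0; 1 0 -0.0085 0.0099 0 0 0; 1 0 -0.0096 0.0118 0 0 0; 1 0 -0.0107 0.0137 0 0 0"

```text
time_s: 26.6
tcp_pos: [0.5546, 0.0352, 0.192]
ee_rot: [[-0.998, -0.0, 0.059], [-0.059, 0.0, -0.998], [0.0, -1.0, -0.0]]
wrist_force: [4.4, 1.0, -7.5]
gripper_width: 0.221
```

```bash
python3 log.py 692 2
```

```text
t26.60 th -29.4 (cmd 692) r 0.0525 ax -0.0880 Ft 4.38 Fr 6.18 Fx -4.46 w 0.221 [ 0.4026 -0.6447  0.0525]
```

Request:
move_arm --increments "1 0 -0.0010 0.0019 0 0 0; 1 0 -0.0019 0.0039 0 0 0; 1 0 -0.0027 0.0060 0 0 0; 1 0 -0.0034 0.0080 0 0 0; 1 0 -0.0040 0.0101 0 0 0; 1 0 -0.0046 0.0122 0 0 0; 1 0 -0.0050 0.0144 0 0 0; 1 0 -0.0054 0.0165 0 0 0"

```text
time_s: 27.4
tcp_pos: [0.5556, 0.0187, 0.1975]
ee_rot: [[-0.998, 0.0, 0.059], [-0.059, 0.0, -0.998], [-0.0, -1.0, -0.0]]
wrist_force: [1.8, 4.2, -7.7]
gripper_width: 0.22
```

```bash
python3 log.py 712 2; python3 fit.py|tail -8
```

```text
t27.40 th -10.3 (cmd 712) r 0.0520 ax -0.0880 Ft 5.37 Fr 6.90 Fx -2.00 w 0.220 [ 1.3168 -0.4491  0.0452]
612.0 2 -107.7 Ft 2.05 Fr 3.59  tau 0.103
632.0 2 -87.7 Ft 2.62 Fr 3.24  tau 0.131
652.0 2 -67.8 Ft 3.20 Fr 3.37  tau 0.160
672.0 2 -48.0 Ft 3.76 Fr 5.35  tau 0.188
692.0 2 -28.1 Ft 4.24 Fr 6.27  tau 0.212
712.0 2 -8.2 Ft 5.12 Fr 7.09  tau 0.256
fixed M 0.143 delta -143.9 deg fr 0.220 rms 0.026 handle angle wanted 323.8756963662793
fit M 0.144 delta -145.3 deg fr 0.230 rms 0.026 handle angle wanted 325.3019164752935
```

Request:
move_arm --increments "1 0 0.0004 -0.0022 0 0 0; 1 0 0.0008 -0.0043 0 0 0; 1 0 0.0013 -0.0064 0 0 0; 1 0 0.0020 -0.0085 0 0 0; 1 0 0.0027 -0.0106 0 0 0; 1 0 0.0035 -0.0126 0 0 0; 1 0 0.0044 -0.0146 0 0 0; 1 0 0.0054 -0.0165 0 0 0"

```text
time_s: 28.2
tcp_pos: [0.5547, 0.0324, 0.1933]
ee_rot: [[-0.998, -0.0, 0.059], [-0.059, -0.005, -0.998], [0.0, -1.0, 0.005]]
wrist_force: [0.8, -5.7, -2.4]
gripper_width: 0.219
```

```bash
python3 log.py 692 -2
```

```text
t28.20 th -26.2 (cmd 692) r 0.0524 ax -0.0881 Ft -4.12 Fr 4.74 Fx -0.48 w 0.219 [-1.6139 -0.545  -0.0534]
```

Request:
move_arm --increments "1 0 0.0011 -0.0019 0 0 0; 1 0 0.0022 -0.0038 0 0 0; 1 0 0.0034 -0.0056 0 0 0; 1 0 0.0047 -0.0073 0 0 0; 1 0 0.0061 -0.0090 0 0 0; 1 0 0.0076 -0.0106 0 0 0; 1 0 0.0091 -0.0122 0 0 0; 1 0 0.0107 -0.0137 0 0 0"

```text
time_s: 29.0
tcp_pos: [0.554, 0.0463, 0.1838]
ee_rot: [[-0.998, 0.001, 0.059], [-0.059, -0.004, -0.998], [-0.001, -1.0, 0.004]]
wrist_force: [-1.8, -5.8, 2.7]
gripper_width: 0.22
```

```bash
python3 log.py 672 -2
```

```text
t29.00 th -44.6 (cmd 672) r 0.0526 ax -0.0880 Ft -5.90 Fr 2.04 Fx 2.12 w 0.220 [-1.4266  0.2685 -0.0025]
```

Request:
move_arm --increments "1 0 0.0017 -0.0014 0 0 0; 1 0 0.0034 -0.0028 0 0 0; 1 0 0.0051 -0.0040 0 0 0; 1 0 0.0070 -0.0052 0 0 0; 1 0 0.0088 -0.0064 0 0 0; 1 0 0.0108 -0.0074 0 0 0; 1 0 0.0127 -0.0083 0 0 0; 1 0 0.0147 -0.0092 0 0 0"

```text
time_s: 29.8
tcp_pos: [0.5533, 0.0579, 0.1668]
ee_rot: [[-0.998, -0.0, 0.059], [-0.059, -0.001, -0.998], [0.0, -1.0, 0.001]]
wrist_force: [-1.7, -5.3, 3.7]
gripper_width: 0.219
```

```bash
python3 log.py 652 -2
```

```text
t29.80 th -67.1 (cmd 652) r 0.0527 ax -0.0880 Ft -5.42 Fr 3.32 Fx 1.97 w 0.219 [-1.5171  0.4479 -0.0397]
```

Request:
move_arm --increments "1 0 0.0020 -0.0008 0 0 0; 1 0 0.0041 -0.0015 0 0 0; 1 0 0.0062 -0.0020 0 0 0; 1 0 0.0083 -0.0025 0 0 0; 1 0 0.0105 -0.0030 0 0 0; 1 0 0.0126 -0.0033 0 0 0; 1 0 0.0148 -0.0035 0 0 0; 1 0 0.0170 -0.0036 0 0 0"

```text
time_s: 30.6
tcp_pos: [0.5531, 0.0616, 0.1501]
ee_rot: [[-0.998, 0.0, 0.06], [-0.06, -0.0, -0.998], [-0.0, -1.0, 0.0]]
wrist_force: [-2.0, -4.4, 6.9]
gripper_width: 0.223
```

```bash
python3 log.py 632 -2
```

```text
t30.60 th -85.8 (cmd 632) r 0.0524 ax -0.0880 Ft -7.18 Fr 3.76 Fx 2.28 w 0.223 [-1.3003  0.7727 -0.0419]
```

Request:
move_arm --increments "1 0 0.0022 -0.0000 0 0 0; 1 0 0.0044 0.0000 0 0 0; 1 0 0.0065 0.0002 0 0 0; 1 0 0.0087 0.0005 0 0 0; 1 0 0.0109 0.0008 0 0 0; 1 0 0.0130 0.0013 0 0 0; 1 0 0.0151 0.0018 0 0 0; 1 0 0.0172 0.0024 0 0 0"

```text
time_s: 31.4
tcp_pos: [0.5532, 0.0596, 0.1333]
ee_rot: [[-0.998, 0.0, 0.06], [-0.06, 0.0, -0.998], [-0.0, -1.0, -0.0]]
wrist_force: [-4.1, -3.4, 8.1]
gripper_width: 0.223
```

```bash
python3 log.py 612 -2; python3 fit.py|tail -7
```

```text
t31.40 th -104.6 (cmd 612) r 0.0519 ax -0.0880 Ft -7.08 Fr 5.08 Fx 4.28 w 0.223 [-0.9059  1.0357  0.0428]
692.0 -2 -24.7 Ft -4.24 Fr 4.63  tau -0.212
672.0 -2 -44.0 Ft -5.92 Fr 1.98  tau -0.296
652.0 -2 -67.7 Ft -5.39 Fr 3.38  tau -0.269
632.0 -2 -87.3 Ft -7.08 Fr 3.94  tau -0.354
612.0 -2 -106.8 Ft -6.88 Fr 5.35  tau -0.344
fixed M 0.142 delta -145.6 deg fr 0.220 rms 0.027 handle angle wanted 325.5872992077285
fit M 0.142 delta -145.9 deg fr 0.230 rms 0.026 handle angle wanted 325.8745572947174
```

Request:
move_arm --increments "1 0 -0.0021 -0.0006 0 0 0; 1 0 -0.0042 -0.0012 0 0 0; 1 0 -0.0063 -0.0016 0 0 0; 1 0 -0.0085 -0.0020 0 0 0; 1 0 -0.0107 -0.0022 0 0 0; 1 0 -0.0128 -0.0024 0 0 0; 1 0 -0.0150 -0.0024 0 0 0; 1 0 -0.0172 -0.0024 0 0 0"

```text
time_s: 32.2
tcp_pos: [0.553, 0.0617, 0.1494]
ee_rot: [[-0.998, -0.0, 0.059], [-0.059, 0.0, -0.998], [0.0, -1.0, -0.0]]
wrist_force: [1.7, -4.2, -2.4]
gripper_width: 0.22
```

```bash
python3 log.py 632 2
```

```text
t32.20 th -86.6 (cmd 632) r 0.0524 ax -0.0880 Ft 2.14 Fr 4.44 Fx -1.46 w 0.220 [-1.3278 -0.3578 -0.045 ]
```

Request:
move_arm --increments "1 0 -0.0022 0.0001 0 0 0; 1 0 -0.0043 0.0003 0 0 0; 1 0 -0.0065 0.0007 0 0 0; 1 0 -0.0087 0.0011 0 0 0; 1 0 -0.0108 0.0016 0 0 0; 1 0 -0.0129 0.0022 0 0 0; 1 0 -0.0149 0.0028 0 0 0; 1 0 -0.0170 0.0036 0 0 0"

```text
time_s: 33.0
tcp_pos: [0.5532, 0.058, 0.1666]
ee_rot: [[-0.998, -0.0, 0.059], [-0.059, 0.0, -0.998], [0.0, -1.0, -0.0]]
wrist_force: [1.3, -3.2, -4.7]
gripper_width: 0.223
```

```bash
python3 log.py 652 2
```

```text
t33.00 th -67.3 (cmd 652) r 0.0527 ax -0.0880 Ft 3.11 Fr 4.85 Fx -1.14 w 0.223 [-0.9648 -0.5335  0.0087]
```

Request:
move_arm --increments "1 0 -0.0020 0.0009 0 0 0; 1 0 -0.0040 0.0018 0 0 0; 1 0 -0.0059 0.0028 0 0 0; 1 0 -0.0078 0.0040 0 0 0; 1 0 -0.0096 0.0052 0 0 0; 1 0 -0.0114 0.0064 0 0 0; 1 0 -0.0131 0.0078 0 0 0; 1 0 -0.0147 0.0092 0 0 0"

```text
time_s: 33.8
tcp_pos: [0.5538, 0.0488, 0.1813]
ee_rot: [[-0.998, -0.0, 0.059], [-0.059, 0.0, -0.998], [0.0, -1.0, -0.0]]
wrist_force: [2.7, -1.2, -6.5]
gripper_width: 0.219
```

```bash
python3 log.py 672 2; python3 fit.py|tail -5; python3 tab8.py 672 2 1
```

```text
t33.80 th -48.4 (cmd 672) r 0.0527 ax -0.0880 Ft 4.00 Fr 5.34 Fx -2.64 w 0.219 [-0.4309 -0.6189 -0.0094]
632.0 2 -88.2 Ft 2.26 Fr 4.38  tau 0.113
652.0 2 -67.9 Ft 3.16 Fr 4.82  tau 0.158
672.0 2 -48.0 Ft 3.97 Fr 5.37  tau 0.198
fixed M 0.141 delta -145.0 deg fr 0.220 rms 0.026 handle angle wanted 325.0124694885146
fit M 0.142 delta -145.8 deg fr 0.230 rms 0.025 handle angle wanted 325.75793424906595
672.0 1 0 -0.0013 0.0012 0 0 0; 1 0 -0.0025 0.0024 0 0 0; 1 0 -0.0037 0.0037 0 0 0; 1 0 -0.0048 0.0050 0 0 0; 1 0 -0.0059 0.0064 0 0 0; 1 0 -0.0070 0.0078 0 0 0; 1 0 -0.0080 0.0092 0 0 0; 1 0 -0.0089 0.0107 0 0 0
```

Request:
move_arm --increments "1 0 -0.0013 0.0012 0 0 0; 1 0 -0.0025 0.0024 0 0 0; 1 0 -0.0037 0.0037 0 0 0; 1 0 -0.0048 0.0050 0 0 0; 1 0 -0.0059 0.0064 0 0 0; 1 0 -0.0070 0.0078 0 0 0; 1 0 -0.0078 0.0089 0 0 0; 1 0 -0.0078 0.0089 0 0 0"

```text
time_s: 34.6
tcp_pos: [0.5543, 0.0397, 0.1893]
ee_rot: [[-0.998, 0.0, 0.059], [-0.059, -0.0, -0.998], [0.0, -1.0, 0.0]]
wrist_force: [2.4, -0.5, -6.7]
gripper_width: 0.218
```

Request:
move_arm --increments "1 0 0 0 0 0 0; 1 0 0 0 0 0 0; 1 0 0 0 0 0 0; 1 0 0 0 0 0 0; 1 0 0 0 0 0 0; 1 0 0 0 0 0 0; 1 0 0 0 0 0 0; 1 0 0 0 0 0 0"

```text
time_s: 35.4
tcp_pos: [0.5543, 0.0397, 0.1893]
ee_rot: [[-0.998, -0.0, 0.059], [-0.059, -0.0, -0.998], [0.0, -1.0, 0.0]]
wrist_force: [1.3, -2.8, -4.6]
gripper_width: 0.217
```

```bash
python3 log.py 686 0; python3 fit.py|tail -3; python3 - <<'E'
from station import capture
import cv2
p,d=capture("scene");cv2.imwrite("pics/scene9.png",cv2.resize(p[60:300,200:460,::-1],None,fx=2.4,fy=2.4))
E
```

```text
t35.40 th -35.2 (cmd 686) r 0.0526 ax -0.0880 Ft 0.26 Fr 5.41 Fx -1.14 w 0.217 [-0.8536 -0.4094  0.0092]
686.0 0 -34.1 Ft 0.16 Fr 5.42  tau 0.008
fixed M 0.141 delta -145.0 deg fr 0.220 rms 0.026 handle angle wanted 325.0121138598938
fit M 0.142 delta -145.8 deg fr 0.230 rms 0.025 handle angle wanted 325.7575992589651
```

View pics/scene9.png

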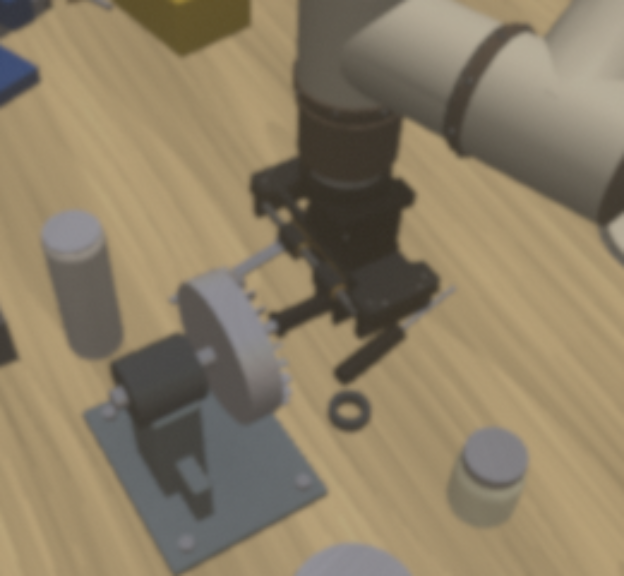

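Request:
move_arm --increments "1 0 0 0 0 0 0; 1 0 0 0 0 0 0; 1 0 0 0 0 0 0; 1 0 0 0 0 0 0; 1 0 0 0 0 0 0; 1 0 0 0 0 0 0; 1 0 0 0 0 0 0; 1 0 0 0 0 0 0"

```text
time_s: 36.25
tcp_pos: [0.5543, 0.0398, 0.1892]
ee_rot: [[-0.998, -0.0, 0.059], [-0.059, -0.0, -0.998], [0.0, -1.0, 0.0]]
wrist_force: [2.2, -5.0, -4.1]
gripper_width: 0.221
```

```bash
python3 log.py 686 0
```

```text
t36.25 th -35.2 (cmd 686) r 0.0526 ax -0.0880 Ft -1.87 Fr 6.29 Fx -1.91 w 0.221 [-1.2668 -0.3758 -0.0239]
```

The handle (crop pixel 300,312) is still held at about 326°, and the tools, jar and can haven't moved. I'll check once more that the settling force levels off.

Request:
move_arm --increments "1 0 0 0 0 0 0; 1 0 0 0 0 0 0; 1 0 0 0 0 0 0; 1 0 0 0 0 0 0; 1 0 0 0 0 0 0; 1 0 0 0 0 0 0; 1 0 0 0 0 0 0; 1 0 0 0 0 0 0"

```text
time_s: 37.05
tcp_pos: [0.5544, 0.0398, 0.1892]
ee_rot: [[-0.998, -0.0, 0.059], [-0.059, -0.0, -0.998], [0.0, -1.0, 0.0]]
wrist_force: [1.7, -4.7, -3.4]
gripper_width: 0.225
```

Request:
move_arm --increments "1 0 0 0 0 0 0; 1 0 0 0 0 0 0; 1 0 0 0 0 0 0; 1 0 0 0 0 0 0; 1 0 0 0 0 0 0; 1 0 0 0 0 0 0; 1 0 0 0 0 0 0; 1 0 0 0 0 0 0"

```text
time_s: 37.85
tcp_pos: [0.5543, 0.0398, 0.1892]
ee_rot: [[-0.998, -0.0, 0.059], [-0.059, -0.0, -0.998], [0.0, -1.0, 0.0]]
wrist_force: [-0.2, -5.5, -3.3]
gripper_width: 0.219
```

```bash
python3 log.py 686 0
```

```text
t37.85 th -35.3 (cmd 686) r 0.0526 ax -0.0880 Ft -2.54 Fr 5.87 Fx 0.51 w 0.219 [-1.4398 -0.3    -0.0657]
```

The pose is still and the force has levelled off. Handing in.

```bash
python3 -c "
from station import r;print(r.finish_job())"
```

```text
the job is handed in; nothing more can be done
None
```

I turned the flywheel until the heavy side, as felt from the effort, was straight down, and handed the job in at about 38 s with the gripper still holding the handle there. The hand-in reports no verdict, so I can't confirm the result.

**What I did:** I pinched the handle at about 30 N a finger and led it slowly round about 1.8 turns, well past the opposite side. I then reversed about 100° and turned forward again to the final angle.

**Where the heavy side is:** The fit to the effort while moving gave:

| Quantity | Value |
|---|---|
| Friction | 0.23 N m |
| Lump, when level with the axle | 0.14 N m |
| Handle angle with the lump straight down | 325–326° (partial fits during the turning ran from 317° to 326°) |

Comparing the effort in both directions directly gave 325–334°.

**Last checks:**
- The handle stands at about 326° and the arm's pose has been steady for the last 3 s.
- The gripper opening of 0.22 matches the handle's width.
- The sideways force settled at about 2.5 N, below the 4.4 N needed to move the wheel.
- The last scene picture showed the spray can, jar, screwdriver and collar where they were; I did not measure the bystanders.

**What disagreed:**
- **Stopped readings:** readings taken with the wheel stopped drifted within the friction band and gave an impossible negative friction. I fitted only the readings taken while moving.
- **Circle centre:** my first estimate from the cameras was about 2.5 mm off. I corrected it from the measured path, and the push out from the axle never went above about 13 N.

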